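# Clear the seed-drying table: tip the seeds into the bin, crib the slats crosswise

### The arm

A 6-joint arm with a two-finger parallel gripper is mounted at the origin on the work surface. World frame = base frame: x ahead of the robot, y to its left, z up, the work surface at z = 0. Lengths are in m, angles in rad, forces in N, time in s.
With the tool pointing down it reaches from about 0.35 to 0.975 m from the base axis. Payload 4.9 kg.
Tool frame: the origin (TCP) lies at the very end of the fingers, on their centre line; the grasp point (between the pads) lies 19 mm behind it; z points along the fingers, y is the line along which they close (so a half turn about z gives the same grasp; the last joint's range is limited). The gripper opens to 85 mm and grips with 20 to 120 N. Pads are 22 mm wide; open, the fingers measure 114 mm over their backs; the gripper's body (76 mm by 85 mm) begins 54 mm behind the grasp point. The pads swing forward as they close: fully open they stand 13 mm farther back than shut.
Start: joints at [1.02, 0.053, 1.613, -0, 1.476, -0.119], TCP at [0.262, 0.568, 0.231] pointing down, gripper open.
Joint ranges: [-3.01, 3.01], [-1.01, 2.22], [0.06, 2.58], [-1.02, 4.17], [0.09, 2.62], [-3.14, 3.14]. Speed limits (rad/s): [2.57, 2.57, 3.14, 3.14, 3.14, 3.14].

### API

Orientations are given as a unit quaternion [w, x, y, z].
In Python, from plant import state, optics, ticket, nets gives the robot as it stands. The module is installed in compiled form; this text tells all that it offers.
- The arm moves only by the shell command python3 -m inch 'ROWS' [OPENING]. ROWS is JSON, a list of rows, each an object of numbers: "dx", "dy", "dz": the shift along the tool's x, y, z as a fraction of full scale; "rx", "ry", "rz": the turn, a rotation vector about the tool's x, y, z as a fraction of full scale. In form: [{"dx": .., "dy": .., "dz": .., "rx": .., "ry": .., "rz": ..}, ...]. A call has 1 to 5 rows; each row is the pose to reach, as a shift and turn from the pose commanded when the call began, along the tool's axes at that moment; what a row does not reach only later rows make up. Full scale, the value 1, is 0.8 m for a shift and 1.5 rad for a turn. A row lasts 1/10 s, in which the tool goes at most 50 mm and 8.59 degrees, less where a joint would pass 70% of its speed; a pose out of reach is approached as far as the arm can. A call with a number of a shift or a turn outside -1 to 1 is refused whole. A call with a gripper value outside its range is refused whole. OPENING is the opening, from -1 (shut) to 1 (fully open), set as the call begins (- or left out, the last holds). The fingers move at their own pace and stop on an object; the grip force is fixed at half the most. Time passes only in rows, so rows that repeat a pose let the fingers close. It gives the time, the measured TCP pose, the force, the opening and the grip force at its end, in the units of the state.
- state(): the state, without advancing time (a new reading comes with each control period).
- optics.grab_frame(name): name is "side" or "top" or "wrist"; returns the picture (420x560x3 uint8, red, green, blue); there is no depth.
- optics.camera_info(name): a dict with "fx", "fy", "cx", "cy" (pixels), "R" (3x3) and "t" (3): a world point X has camera coordinates R X + t. Camera axes: x right, y down, z forward; pixel columns grow to the right and rows downward; lengths in m; the calibration is good to about 2 mm. A picture is of the moment at which its call begins: read the wrist's pose just before it. camera_info takes no time and is no camera call; for the wrist camera it gives the pose at the moment of the call.
- ticket.job_done(): hands the job in; it is judged then, once.
Trained networks look in the newest picture that a camera, given by its name, has taken for a name from the list of things; names that differ only in an ending like _2 or _b are one class to them, and where a whole thing is asked for, a point or a joint stands for the part that bears it (a point fixed in the world has none). Each returns a list of dicts, best first, with "confidence" (0 to 1); they miss things now and then, are a little off and sometimes report something else, mostly with a low value. They report only what shows in the picture. A call takes as long as a camera call.
- nets.boxes_of(camera, name): "bbox" ([centre column, centre row, width, height] in pixels, round what is visible of it).
- nets.outline_of(camera, name): "pixels" (420x560 bool, what is visible of it) and "bbox" ([centre column, centre row, width, height] in pixels, round what is visible of it).
The state is a dict: "time": time; "joint_pos": joint angles; "joint_vel": joint speeds; "joint_efforts": joint torques, N m; "tool_pos": TCP position; "tool_rot": TCP orientation; "contact_force": force on the tool from outside, world axes, zero at the start; "ft_torque": the same for the moment, N m; "gripper_width": opening from 0.0 (shut) to 1.0 (fully open); "grasp_force": force on a finger pad.
Only numpy, scipy, OpenCV 4.12 (cv2) and the standard library are available. Lean on these libraries where they do the work, as an engineer would, in place of code of your own. Each camera call takes 0.05 s, during which the arm holds its last target. There are 200 camera calls.

### The job

The big seeds are dry, so clear the drying table: carry the wooden carrying tray over to the grey bin, tip all its seeds into the bin, and stand the empty tray back upright on its cork mat. Stack every loose slat on the cleated base board so that they can air: flat, two slats to a layer, one towards each side with an open gap between them, the first layer across the board's cleats and each further layer across the one below, centred and square with the board; if the number of slats is odd, the last one lies alone on either side of the top layer. Do not disturb the other things on the table.

Things in the scene. Friction and masses are not known exactly. Their poses are not given: they have to be found in the camera images.
- base: Fixed plywood base board 130 x 130 x 10 mm; on it two fixed cleats 22 mm wide, 130 long, along its y at x = -42 and +42 mm, tops 26 mm above the underside. Origin: centre of the underside, z up. Slat centres: layer 1 lies along the board's x at y about -44 and +44 mm, layer 2 along y at x about -44 and +44, layer 3 as layer 1; all centred lengthwise.
- tray: Loose wooden tray, 250 g, 150 (x) x 120 mm (y). Floor 6 mm, walls 40 mm high at back (-x) and sides; front (+x) fully open, no lip, at first roughly towards the robot. Dark grip bar, 16 x 16 mm, 108 long, along y above the middle (x = 0) between end uprights; its centre 82, top 90 mm above the underside. Origin: centre of the underside, z up. Seeds slide out when tipped front-down about 60 degrees.
- mat: Fixed cork mat 180 (x) x 150 (y) x 3 mm on the table. Origin: centre of the underside.
- bin: Fixed grey plastic open-topped bin, 200 mm (x) x 160 mm (y) x 90 mm high, walls and floor 4 mm. Origin: centre of the underside; z up.
- slat1: Loose plain wooden slat of square section, 130 x 20 x 20 mm (x, y, z), 40 g; origin at its centre; x along its length; any of its four long faces may lie down. Slats start flat on the table, some on a white paper sheet; four to six are present.
- slat2: Another such slat (may be absent).
- slat3: Another such slat (may be absent).
- slat4: Another such slat (may be absent).
- slat5: Another such slat (may be absent).
- slat6: Another such slat (may be absent).
- seed1: Big dark brown rounded seed, 30 x 22 x 18 mm, 12 g; origin at its centre; starts in the tray; four to six are present.
- seed2: Another such seed (may be absent).
- seed3: Another such seed (may be absent).
- seed4: Another such seed (may be absent).
- seed5: Another such seed (may be absent).
- seed6: Another such seed (may be absent).
- cup: Bystander: steel cup, 72 mm across, 85 mm tall; origin: centre of the underside. Not to be disturbed.
- jar: Bystander: amber jar, 64 mm across, 100 mm tall; origin: centre of the underside. Not to be disturbed.
- tape: Bystander: roll of tape lying flat, 68 mm across, 22 mm tall; origin: centre of the underside. Not to be disturbed.
- stamp: Bystander: small turned wooden stamp, 28 mm across, 42 mm tall; origin: centre of the underside. Not to be disturbed.

How it is judged:
On the way:
1. the tray is tipped (by more than 35 degrees) over the bin (angle between tray's own z axis and vertical above 0.61 rad and horizontal distance between tray and bin below 0.18 m), for 0.1 s.
At the end, for the whole second after the job is handed in: Every slat lies flat and at rest in its alternating layer on the base board: within 11 degrees of square, centre 30 to 56 mm to one side, within 18 mm lengthwise, 6 mm in height, not two on one side. All seeds are in the bin. The tray stands upright on the mat, centre within 50 mm of its centre (((z of slat1 in the frame of base between 0.03 and 0.042 m and y of slat1 in the frame of base between -0.056 and -0.03 m and x of slat1 in the frame of base between -0.018 and 0.018 m and angle between the x axis of slat1 and the x axis of base, either way round below 0.2 rad) or (z of slat1 in the frame of base between 0.03 and 0.042 m and y of slat1 in the frame of base between 0.03 and 0.056 m and x of slat1 in the frame of base between -0.018 and 0.018 m and angle between the x axis of slat1 and the x axis of base, either way round below 0.2 rad) or (z of slat1 in the frame of base between 0.05 and 0.062 m and x of slat1 in the frame of base between -0.056 and -0.03 m and y of slat1 in the frame of base between -0.018 and 0.018 m and angle between the x axis of slat1 and the y axis of base, either way round below 0.2 rad) or (z of slat1 in the frame of base between 0.05 and 0.062 m and x of slat1 in the frame of base between 0.03 and 0.056 m and y of slat1 in the frame of base between -0.018 and 0.018 m and angle between the x axis of slat1 and the y axis of base, either way round below 0.2 rad) or (z of slat1 in the frame of base between 0.07 and 0.082 m and y of slat1 in the frame of base between -0.056 and -0.03 m and x of slat1 in the frame of base between -0.018 and 0.018 m and angle between the x axis of slat1 and the x axis of base, either way round below 0.2 rad) or (z of slat1 in the frame of base between 0.07 and 0.082 m and y of slat1 in the frame of base between 0.03 and 0.056 m and x of slat1 in the frame of base between -0.018 and 0.018 m and angle between the x axis of slat1 and the x axis of base, either way round below 0.2 rad)) and angle between slat1's own x axis and vertical between 1.451 and 1.691 rad and linear speed of each of slat1, slat2, slat3, slat4, slat5, slat6, tray below 0.02 m/s and ((z of slat2 in the frame of base between 0.03 and 0.042 m and y of slat2 in the frame of base between -0.056 and -0.03 m and x of slat2 in the frame of base between -0.018 and 0.018 m and angle between the x axis of slat2 and the x axis of base, either way round below 0.2 rad) or (z of slat2 in the frame of base between 0.03 and 0.042 m and y of slat2 in the frame of base between 0.03 and 0.056 m and x of slat2 in the frame of base between -0.018 and 0.018 m and angle between the x axis of slat2 and the x axis of base, either way round below 0.2 rad) or (z of slat2 in the frame of base between 0.05 and 0.062 m and x of slat2 in the frame of base between -0.056 and -0.03 m and y of slat2 in the frame of base between -0.018 and 0.018 m and angle between the x axis of slat2 and the y axis of base, either way round below 0.2 rad) or (z of slat2 in the frame of base between 0.05 and 0.062 m and x of slat2 in the frame of base between 0.03 and 0.056 m and y of slat2 in the frame of base between -0.018 and 0.018 m and angle between the x axis of slat2 and the y axis of base, either way round below 0.2 rad) or (z of slat2 in the frame of base between 0.07 and 0.082 m and y of slat2 in the frame of base between -0.056 and -0.03 m and x of slat2 in the frame of base between -0.018 and 0.018 m and angle between the x axis of slat2 and the x axis of base, either way round below 0.2 rad) or (z of slat2 in the frame of base between 0.07 and 0.082 m and y of slat2 in the frame of base between 0.03 and 0.056 m and x of slat2 in the frame of base between -0.018 and 0.018 m and angle between the x axis of slat2 and the x axis of base, either way round below 0.2 rad)) and angle between slat2's own x axis and vertical between 1.451 and 1.691 rad and ((z of slat3 in the frame of base between 0.03 and 0.042 m and y of slat3 in the frame of base between -0.056 and -0.03 m and x of slat3 in the frame of base between -0.018 and 0.018 m and angle between the x axis of slat3 and the x axis of base, either way round below 0.2 rad) or (z of slat3 in the frame of base between 0.03 and 0.042 m and y of slat3 in the frame of base between 0.03 and 0.056 m and x of slat3 in the frame of base between -0.018 and 0.018 m and angle between the x axis of slat3 and the x axis of base, either way round below 0.2 rad) or (z of slat3 in the frame of base between 0.05 and 0.062 m and x of slat3 in the frame of base between -0.056 and -0.03 m and y of slat3 in the frame of base between -0.018 and 0.018 m and angle between the x axis of slat3 and the y axis of base, either way round below 0.2 rad) or (z of slat3 in the frame of base between 0.05 and 0.062 m and x of slat3 in the frame of base between 0.03 and 0.056 m and y of slat3 in the frame of base between -0.018 and 0.018 m and angle between the x axis of slat3 and the y axis of base, either way round below 0.2 rad) or (z of slat3 in the frame of base between 0.07 and 0.082 m and y of slat3 in the frame of base between -0.056 and -0.03 m and x of slat3 in the frame of base between -0.018 and 0.018 m and angle between the x axis of slat3 and the x axis of base, either way round below 0.2 rad) or (z of slat3 in the frame of base between 0.07 and 0.082 m and y of slat3 in the frame of base between 0.03 and 0.056 m and x of slat3 in the frame of base between -0.018 and 0.018 m and angle between the x axis of slat3 and the x axis of base, either way round below 0.2 rad)) and angle between slat3's own x axis and vertical between 1.451 and 1.691 rad and ((z of slat4 in the frame of base between 0.03 and 0.042 m and y of slat4 in the frame of base between -0.056 and -0.03 m and x of slat4 in the frame of base between -0.018 and 0.018 m and angle between the x axis of slat4 and the x axis of base, either way round below 0.2 rad) or (z of slat4 in the frame of base between 0.03 and 0.042 m and y of slat4 in the frame of base between 0.03 and 0.056 m and x of slat4 in the frame of base between -0.018 and 0.018 m and angle between the x axis of slat4 and the x axis of base, either way round below 0.2 rad) or (z of slat4 in the frame of base between 0.05 and 0.062 m and x of slat4 in the frame of base between -0.056 and -0.03 m and y of slat4 in the frame of base between -0.018 and 0.018 m and angle between the x axis of slat4 and the y axis of base, either way round below 0.2 rad) or (z of slat4 in the frame of base between 0.05 and 0.062 m and x of slat4 in the frame of base between 0.03 and 0.056 m and y of slat4 in the frame of base between -0.018 and 0.018 m and angle between the x axis of slat4 and the y axis of base, either way round below 0.2 rad) or (z of slat4 in the frame of base between 0.07 and 0.082 m and y of slat4 in the frame of base between -0.056 and -0.03 m and x of slat4 in the frame of base between -0.018 and 0.018 m and angle between the x axis of slat4 and the x axis of base, either way round below 0.2 rad) or (z of slat4 in the frame of base between 0.07 and 0.082 m and y of slat4 in the frame of base between 0.03 and 0.056 m and x of slat4 in the frame of base between -0.018 and 0.018 m and angle between the x axis of slat4 and the x axis of base, either way round below 0.2 rad)) and angle between slat4's own x axis and vertical between 1.451 and 1.691 rad and ((z of slat5 in the frame of base between 0.03 and 0.042 m and y of slat5 in the frame of base between -0.056 and -0.03 m and x of slat5 in the frame of base between -0.018 and 0.018 m and angle between the x axis of slat5 and the x axis of base, either way round below 0.2 rad) or (z of slat5 in the frame of base between 0.03 and 0.042 m and y of slat5 in the frame of base between 0.03 and 0.056 m and x of slat5 in the frame of base between -0.018 and 0.018 m and angle between the x axis of slat5 and the x axis of base, either way round below 0.2 rad) or (z of slat5 in the frame of base between 0.05 and 0.062 m and x of slat5 in the frame of base between -0.056 and -0.03 m and y of slat5 in the frame of base between -0.018 and 0.018 m and angle between the x axis of slat5 and the y axis of base, either way round below 0.2 rad) or (z of slat5 in the frame of base between 0.05 and 0.062 m and x of slat5 in the frame of base between 0.03 and 0.056 m and y of slat5 in the frame of base between -0.018 and 0.018 m and angle between the x axis of slat5 and the y axis of base, either way round below 0.2 rad) or (z of slat5 in the frame of base between 0.07 and 0.082 m and y of slat5 in the frame of base between -0.056 and -0.03 m and x of slat5 in the frame of base between -0.018 and 0.018 m and angle between the x axis of slat5 and the x axis of base, either way round below 0.2 rad) or (z of slat5 in the frame of base between 0.07 and 0.082 m and y of slat5 in the frame of base between 0.03 and 0.056 m and x of slat5 in the frame of base between -0.018 and 0.018 m and angle between the x axis of slat5 and the x axis of base, either way round below 0.2 rad)) and angle between slat5's own x axis and vertical between 1.451 and 1.691 rad and ((z of slat6 in the frame of base between 0.03 and 0.042 m and y of slat6 in the frame of base between -0.056 and -0.03 m and x of slat6 in the frame of base between -0.018 and 0.018 m and angle between the x axis of slat6 and the x axis of base, either way round below 0.2 rad) or (z of slat6 in the frame of base between 0.03 and 0.042 m and y of slat6 in the frame of base between 0.03 and 0.056 m and x of slat6 in the frame of base between -0.018 and 0.018 m and angle between the x axis of slat6 and the x axis of base, either way round below 0.2 rad) or (z of slat6 in the frame of base between 0.05 and 0.062 m and x of slat6 in the frame of base between -0.056 and -0.03 m and y of slat6 in the frame of base between -0.018 and 0.018 m and angle between the x axis of slat6 and the y axis of base, either way round below 0.2 rad) or (z of slat6 in the frame of base between 0.05 and 0.062 m and x of slat6 in the frame of base between 0.03 and 0.056 m and y of slat6 in the frame of base between -0.018 and 0.018 m and angle between the x axis of slat6 and the y axis of base, either way round below 0.2 rad) or (z of slat6 in the frame of base between 0.07 and 0.082 m and y of slat6 in the frame of base between -0.056 and -0.03 m and x of slat6 in the frame of base between -0.018 and 0.018 m and angle between the x axis of slat6 and the x axis of base, either way round below 0.2 rad) or (z of slat6 in the frame of base between 0.07 and 0.082 m and y of slat6 in the frame of base between 0.03 and 0.056 m and x of slat6 in the frame of base between -0.018 and 0.018 m and angle between the x axis of slat6 and the x axis of base, either way round below 0.2 rad)) and angle between slat6's own x axis and vertical between 1.451 and 1.691 rad and x of seed1 in the frame of bin between -0.1 and 0.1 m and y of seed1 in the frame of bin between -0.08 and 0.08 m and z of seed1 in the frame of bin between 0 and 0.085 m and linear speed of each of seed1, seed2, seed3, seed4, seed5, seed6 below 0.03 m/s and x of seed2 in the frame of bin between -0.1 and 0.1 m and y of seed2 in the frame of bin between -0.08 and 0.08 m and z of seed2 in the frame of bin between 0 and 0.085 m and x of seed3 in the frame of bin between -0.1 and 0.1 m and y of seed3 in the frame of bin between -0.08 and 0.08 m and z of seed3 in the frame of bin between 0 and 0.085 m and x of seed4 in the frame of bin between -0.1 and 0.1 m and y of seed4 in the frame of bin between -0.08 and 0.08 m and z of seed4 in the frame of bin between 0 and 0.085 m and x of seed5 in the frame of bin between -0.1 and 0.1 m and y of seed5 in the frame of bin between -0.08 and 0.08 m and z of seed5 in the frame of bin between 0 and 0.085 m and x of seed6 in the frame of bin between -0.1 and 0.1 m and y of seed6 in the frame of bin between -0.08 and 0.08 m and z of seed6 in the frame of bin between 0 and 0.085 m and horizontal distance between tray and mat below 0.05 m and height (world z) of tray below 0.009 m and angle between tray's own z axis and vertical below 0.08 rad and distance between slat1 and slat2 above 0.034 m and distance between each of slat1, slat2 and slat3 above 0.034 m and distance between each of slat1, slat2, slat3 and slat4 above 0.034 m and distance between each of slat1, slat2, slat3, slat4 and slat5 above 0.034 m and distance between each of slat1, slat2, slat3, slat4, slat5 and slat6 above 0.034 m); the robot touches nothing.
It fails at once if the steel cup is pushed more than 50 mm or knocked over (distance of cup from where it was at the start of the episode above 0.05 m or angle between cup's own z axis and vertical above 0.7 rad).
It fails at once if the amber jar is pushed more than 50 mm or knocked over (distance of jar from where it was at the start of the episode above 0.05 m or angle between jar's own z axis and vertical above 0.7 rad).
It fails at once if the tape roll is pushed more than 50 mm or knocked over (distance of tape from where it was at the start of the episode above 0.05 m or angle between tape's own z axis and vertical above 0.7 rad).
It fails at once if the wooden stamp is pushed more than 50 mm or knocked over (distance of stamp from where it was at the start of the episode above 0.05 m or angle between stamp's own z axis and vertical above 0.7 rad).
Of slat1, slat2, slat3, slat4, slat5, slat6 only 4 to 6 are there at a start; the rules pass over those that are not, and their reading is None.
Of seed1, seed2, seed3, seed4, seed5, seed6 only 4 to 6 are there at a start; the rules pass over those that are not, and their reading is None.
At some moment in a run one of slat1, slat2, slat3, slat4, slat5, slat6 may be knocked a few centimetres aside while the robot is not near it.
It also fails if it takes over 210 s, if anything falls off the work surface, if the arm or the gripper's body presses on something with over 40 N, if the wrist force passes 120 N, or if a joint passes its speed limit or range.

## Working session

There is one attempt and no reset: what is moved stays moved. The work goes in short steps, Python scripts to look and compute and a shell command to move; the robot and the scene stay as the last step left them, time stands still between calls to the robot, and variables do not carry over. Pictures are saved under pics/ and viewed, at most 14 in all, crops included, and the job is handed in when it is done.

```bash
mkdir -p pics; python3 - <<'E'
from plant import state, optics, nets
import cv2
s=state();print(s['time'],s['tool_pos'],s['tool_rot'],s['gripper_width'])
for c in ['top','side']:
    cv2.imwrite(f'pics/{c}0.png',optics.grab_frame(c)[:,:,::-1])
    k=optics.camera_info(c);print(c,k)
k=optics.camera_info('wrist');print(k)
E
```

```text
0.0 [0.26121546 0.56710109 0.23003661] [-3.55050936e-04  2.14219155e-01  9.76785062e-01 -9.85479291e-04] 0.9981065719986103
top {'fx': 451.41375937558837, 'fy': 451.41375937558837, 'cx': 281.6340421356547, 'cy': 211.93114883745804, 'R': array([[-0.01962008, -0.99958996,  0.02085558],
       [-0.99611585,  0.01775248, -0.08624416],
       [ 0.08583855, -0.0224667 , -0.99605572]]), 't': array([-0.00802984,  0.58738202,  1.27419427])}
side {'fx': 397.3223701613093, 'fy': 397.3223701613093, 'cx': 282.53030650713293, 'cy': 206.56020869927812, 'R': array([[ 0.84064329, -0.54112804, -0.02234503],
       [-0.30656421, -0.44142507, -0.84330439],
       [ 0.446472  ,  0.71576836, -0.53697151]]), 't': array([-0.4791666 ,  0.20285956,  0.72382167])}
{'fx': 337.167397476319, 'fy': 337.167397476319, 'cx': 285.16923733393475, 'cy': 204.3191132438273, 'R': array([[ 0.4176945 ,  0.90858681, -0.00114907],
       [ 0.86849394, -0.39889087,  0.29428615],
       [ 0.26692616, -0.12391967, -0.95571666]]), 't': array([-0.62406358, -0.03783437,  0.3787505 ])}
```

View pics/top0.png

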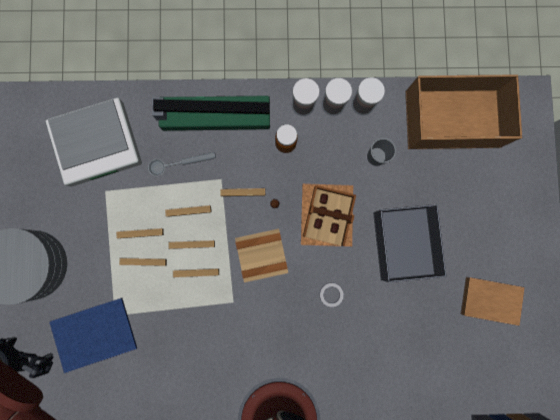

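View pics/side0.png

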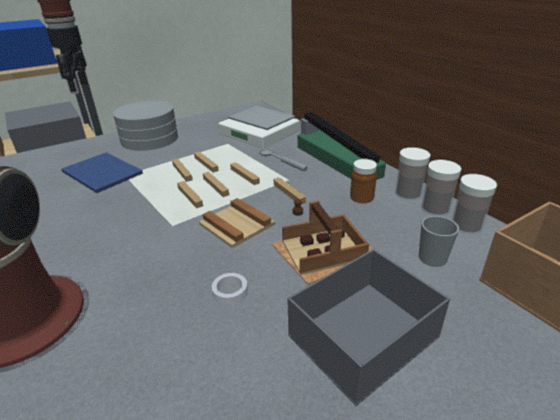

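The top view shows six slats: five on paper at (188,211), (140,233), (191,244), (143,262), (196,272), and one by the stamp at (243,192). The base is at (262,255), the tray on the mat at (328,215) and the bin at (410,243).

```bash
cat > h.py <<'E'
from plant import state, optics, nets
import cv2, numpy as np
from scipy.spatial.transform import Rotation as Ro
def w(cam,uv,z,k=None):
    k=k or optics.camera_info(cam); uv=np.atleast_2d(np.asarray(uv,float))
    d=np.c_[(uv[:,0]-k['cx'])/k['fx'],(uv[:,1]-k['cy'])/k['fy'],np.ones(len(uv))]@k['R']
    C=-k['R'].T@k['t']; return C+d*((z-C[2])/d[:,2])[:,None]
def rect(cam,mask,z,k=None):
    v,u=np.nonzero(mask); p=w(cam,np.c_[u,v],z,k)[:,:2]
    c,(a,b),t=cv2.minAreaRect((p*1000).astype(np.float32))
    if a<b: a,b,t=b,a,t+90
    return np.array(c).round(),round(a),round(b),round((t+90)%180-90,1)  # long-axis angle from world x, deg
def tool():
    s=state(); q=s['tool_rot']; return s['tool_pos'],Ro.from_quat([q[1],q[2],q[3],q[0]])
def pose(x,y,z,yaw,tilt=0):
    """tool down, tool y axis (closing line) at yaw deg from world x; nearest of the half turns"""
    p,R=tool(); best=None
    for h in (0,180):
        a=np.radians(yaw+h); yv=np.array([np.cos(a),np.sin(a),0]); zv=np.array([0,0,-1.]); xv=np.cross(yv,zv)
        T=Ro.from_matrix(np.c_[xv,yv,zv]); r=(R.inv()*T).as_rotvec()
        if best is None or np.linalg.norm(r)<np.linalg.norm(best): best=r
    return rel(np.array([x,y,z]),best)
def rel(P,r):
    p,R=tool(); d=R.inv().apply(P-p)/.8
    return 'd',d.round(4).tolist(),'r',(r/1.5).round(3).tolist(),'rows>=',max(np.linalg.norm(d)*.8/.05,np.degrees(np.linalg.norm(r))/8.59).round(1)
E
python3 - <<'E'
from h import *
optics.grab_frame('top')
for n,z in [('slat1',.015),('base',.02),('mat',.003),('tray',.04),('bin',.09),('cup',.085),('jar',.1),('tape',.022),('stamp',.042),('seed1',.02)]:
    for o in nets.outline_of('top',n):
        if o['confidence']>.3: print(n,round(o['confidence'],2),np.round(o['bbox']),*rect('top',o['pixels'],z))
E
```

```text
slat1 0.88 [186. 211.  46.  12.] [598. 253.] 131 22 -85.3
slat1 0.75 [197. 274.  49.  10.] [419. 230.] 128 24 -89.1
slat1 0.74 [192. 244.  49.  14.] [500. 241.] 129 23 -89.9
slat1 0.59 [244. 191.  46.  15.] [648.  95.] 128 23 89.0
slat1 0.56 [140. 233.  48.   8.] [536. 390.] 134 21 -87.0
slat1 0.52 [145. 262.  48.   8.] [454. 380.] 137 23 88.9
base 0.93 [262. 256.  57.  46.] [466.  42.] 130 130 -79.0
mat 0.8 [326. 217.  52.  65.] [ 581. -151.] 180 150 -2.4
tray 0.58 [328. 216.  49.  59.] [ 576. -158.] 153 131 -15.0
bin 0.67 [412. 241.  76.  78.] [ 493. -364.] 203 185 3.9
cup 0.95 [380. 151.  24.  28.] [ 745. -300.] 86 69 -28.1
cup 0.44 [330. 217.  52.  58.] [ 571. -151.] 147 126 -16.7
jar 0.73 [287. 137.  25.  29.] [786. -33.] 81 61 -1.1
tape 0.7 [332. 294.  22.  26.] [ 350. -156.] 66 65 43.2
stamp 0.64 [145. 263.  48.   6.] [453. 372.] 128 19 88.9
seed1 0.6 [317. 222.   9.  13.] [ 554. -124.] 23 23 88.9
seed1 0.52 [324. 199.  10.   8.] [ 626. -140.] 29 23 -1.6
seed1 0.51 [188. 210.  45.  13.] [597. 252.] 130 21 -85.4
```

```bash
python3 - <<'E'
from h import *
p,R=tool(); k=optics.camera_info('wrist'); C=-k['R'].T@k['t']
print('cam in tool',R.inv().apply(C-p),R.inv().apply(k['R'][2]))
print(pose(.43,.22,.34,5))
E
```

```text
cam in tool [ 0.07584133 -0.0002788  -0.14218667] [-0.29451067  0.00095909  0.95564771]
('d', [-0.3731, -0.3065, -0.1358], 'r', [0.0, -0.0, 0.701], 'rows>=', np.float64(8.0))
```

```bash
R1='x'; python3 -m inch '[{"dx":-0.18,"dy":-0.15,"dz":-0.07},{"dx":-0.18,"dy":-0.15,"dz":-0.07},{"dx":-0.18,"dy":-0.15,"dz":-0.07},{"dx":-0.18,"dy":-0.15,"dz":-0.07}]' 
python3 -m inch '[{"dx":-0.19,"dy":-0.156,"dz":-0.066,"rz":0.35},{"dx":-0.19,"dy":-0.156,"dz":-0.066,"rz":0.35},{"dx":-0.19,"dy":-0.156,"dz":-0.066,"rz":0.35},{"dx":-0.19,"dy":-0.156,"dz":-0.066,"rz":0.35}]'
python3 -m inch '[{"rz":0.35},{"rz":0.35},{"rz":0.35},{"rz":0.35},{"rz":0.35}]'
cat >> h.py <<'E'
def look(name,things,minc=.3,T=None):
    k=optics.camera_info('wrist'); im=optics.grab_frame('wrist'); cv2.imwrite(f'pics/{name}.png',im[:,:,::-1])
    for n,z in things:
        for o in nets.outline_of('wrist',n):
            if o['confidence']>minc: print(n,round(o['confidence'],2),np.round(o['bbox']),*rect('wrist',o['pixels'],z,k))
    return im,k
E
python3 -c "
from h import *
print(tool()[0]); look('w1',[('slat1',.02),('base',.026)])"
```

```text
[0.26157782 0.56762326 0.23135589]
slat1 0.64 [222. 357.  84.  44.] [446. 396.] 114 34 87.2validation failed for argument at $[0]...
validation failed for argument at $[0]...
validation failed for argument at $[0]...
```

View pics/w1.png

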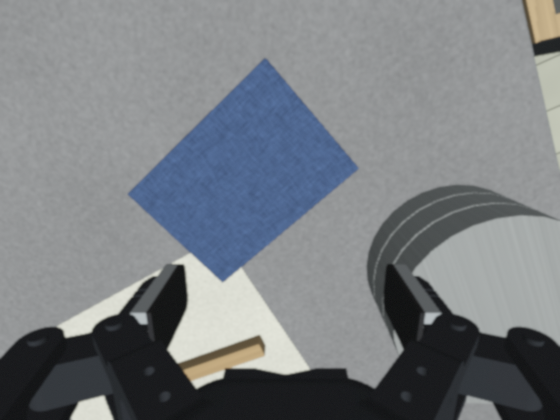

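The calls were refused because every row needs all six keys. The picture shows only the start view: the blue mat, and a slat end at (222,357).

```bash

python3 -m inch '[{"dx":-0.18,"dy":-0.15,"dz":-0.07,"rx":0,"ry":0,"rz":0},{"dx":-0.18,"dy":-0.15,"dz":-0.07,"rx":0,"ry":0,"rz":0},{"dx":-0.18,"dy":-0.15,"dz":-0.07,"rx":0,"ry":0,"rz":0},{"dx":-0.18,"dy":-0.15,"dz":-0.07,"rx":0,"ry":0,"rz":0}]' 
python3 -m inch '[{"dx":-0.19,"dy":-0.156,"dz":-0.066,"rx":0,"ry":0,"rz":0.35},{"dx":-0.19,"dy":-0.156,"dz":-0.066,"rx":0,"ry":0,"rz":0.35},{"dx":-0.19,"dy":-0.156,"dz":-0.066,"rx":0,"ry":0,"rz":0.35},{"dx":-0.19,"dy":-0.156,"dz":-0.066,"rx":0,"ry":0,"rz":0.35}]'
python3 -m inch '[{"dx":0,"dy":0,"dz":0,"rx":0,"ry":0,"rz":0.35},{"dx":0,"dy":0,"dz":0,"rx":0,"ry":0,"rz":0.35},{"dx":0,"dy":0,"dz":0,"rx":0,"ry":0,"rz":0.35},{"dx":0,"dy":0,"dz":0,"rx":0,"ry":0,"rz":0.35},{"dx":0,"dy":0,"dz":0,"rx":0,"ry":0,"rz":0.35}]'
python3 -c "
from h import *
print(tool()[0]); look('w1b',[('slat1',.02),('base',.026)])"
```

```text
time: 1.2
tool_pos: [0.3426, 0.3967, 0.2881]
tool_rot: [0.0, 0.214, 0.977, 0.0]
contact_force: [0.9, 0.5, -1.3]
gripper_width: 0.999
grasp_force: 0.0
time: 1.6
tool_pos: [0.4268, 0.2228, 0.34]
tool_rot: [0.0, 0.462, 0.887, 0.0]
contact_force: [1.3, -0.2, -0.1]
gripper_width: 0.996
grasp_force: 0.0
time: 2.1
tool_pos: [0.4264, 0.2244, 0.3393]
tool_rot: [0.0, 0.675, 0.738, 0.0]
contact_force: [-0.5, 0.4, 0.6]
gripper_width: 0.996
grasp_force: 0.0
[0.42640712 0.22444944 0.33926196]
slat1 0.91 [278. 154.  24.  98.] [418. 230.] 129 20 -88.6
slat1 0.69 [409. 146.  28.  97.] [593. 251.] 129 26 -85.2
slat1 0.67 [317.  46.  28.  92.] [451. 368.] 105 21 87.7
slat1 0.66 [495. 324.  38.  23.] [785. -13.] 62 38 -5.1
slat1 0.63 [382.  46.  30.  90.] [533. 375.] 102 25 -86.6
slat1 0.57 [338. 148.  27.  96.] [497. 242.] 129 23 -89.0
slat1 0.56 [424. 244.  32.  64.] [643. 111.] 104 28 -89.7
base 0.63 [298. 275.  92.  90.] [463.  48.] 142 126 -79.0
base 0.38 [341. 147.  25.  95.] [496. 243.] 126 22 -89.2
```

View pics/w1b.png

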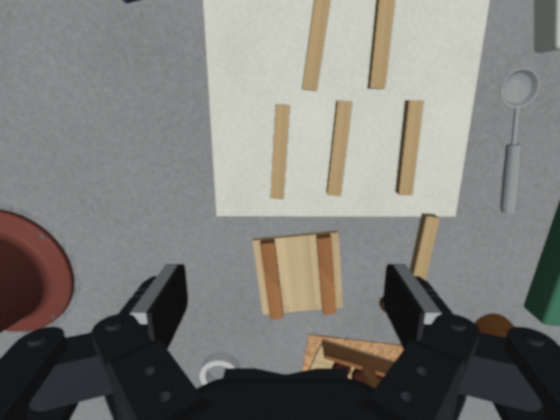

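The wrist view shows the five paper slats, and the base with its two dark cleats at (272,278) and (328,274). I'll refine the base pose from the cleats and the slat poses from their bright tops.

```bash
cat >> h.py <<'E'
def tops(im,k,z,lo,hi,roi,amin=300,cam='wrist'):
    """colour blobs (HSV) inside roi (u0,v0,u1,v1) -> rects on plane z"""
    m=cv2.inRange(cv2.cvtColor(im,cv2.COLOR_RGB2HSV),lo,hi); b=np.zeros_like(m); u0,v0,u1,v1=roi; b[v0:v1,u0:u1]=m[v0:v1,u0:u1]
    n,l,s,_=cv2.connectedComponentsWithStats(b)
    for i in range(1,n):
        if s[i,4]>amin: print(s[i,:4],*rect(cam,l==i,z,k))
E
python3 -c "
from h import *
k=optics.camera_info('wrist'); im=cv2.imread('pics/w1b.png')[:,:,::-1].copy()
h=cv2.cvtColor(im,cv2.COLOR_RGB2HSV)
for u,v in [(272,280),(300,270),(327,280),(280,150),(337,150),(343,150),(408,150),(380,50),(413,150)]: print(u,v,h[v,u])
tops(im,k,.026,(0,110,60),(14,255,255),(235,225,360,330))
tops(im,k,.02,(10,80,130),(25,255,255),(200,0,480,300))
"
```

```text
272 280 [ 14 135 145]
300 270 [ 19  76 188]
327 280 [ 14 135 153]
280 150 [ 19  90 173]
337 150 [ 19  89 177]
343 150 [ 19  89 171]
408 150 [ 19  88 176]
380 50 [ 18  90 175]
413 150 [ 19  91 171]
[317 235  19  79] [504.  54.] 133 20 -78.8
[261 240  22  78] [422.  38.] 132 20 -78.7
[303   0  26  90] [450. 369.] 103 17 87.7
[370   0  24  88] [532. 377.] 100 18 -86.8
[399 101  23  93] [594. 252.] 125 18 -85.3
[328 102  23  93] [497. 243.] 125 18 -88.8
[272 105  17  93] [417. 231.] 125 16 -88.6
[414 216  24  63] [646. 110.] 100 18 -89.6
[282 232  56  68] [479.  60.] 113 78 -80.7
[255 238  29  62] [418.  52.] 104 33 -80.0
```

```bash
cat >> h.py <<'E'
def down(yaw):
    a=np.radians(yaw); y=np.array([np.cos(a),np.sin(a),0]); z=np.array([0,0,-1.]); return Ro.from_matrix(np.c_[np.cross(y,z),y,z])
def legs(way,start=None):
    """way: (label,x,y,z,yaw) or (label,pos,Rotation); prints relative calls of <=5 rows each"""
    p,R=start or tool()
    for wp in way:
        P,T=(np.array(wp[1:4]),down(wp[4])) if len(wp)==5 else (np.array(wp[1]),wp[2])
        if len(wp)==5 and (R.inv()*T).magnitude()>np.pi/2: T=down(wp[4]+180)
        rv=(R.inv()*T).as_rotvec(); n=max(np.linalg.norm(P-p)/.05,np.degrees(np.linalg.norm(rv))/8.5); m=max(1,int(np.ceil(n/5)))
        for i in range(m):
            d=R.inv().apply((P-p)/m)/.8; r=rv/m/1.5
            print(wp[0],'rows',int(np.ceil(n/m)),'d',*d.round(4),'r',*r.round(3)); R=R*Ro.from_rotvec(rv/m)
        p,R=P,T
    return p,R
B=np.array([.463,.046]); BY=11.2
def slot(layer,side):
    a=np.radians(BY); bx,by=np.array([np.cos(a),np.sin(a)]),np.array([-np.sin(a),np.cos(a)])
    c=B+.044*side*(by if layer!=2 else bx); return *c,.016+.020*layer,(BY+90 if layer!=2 else BY)
def job(x,y,ang,layer,side,after=None):
    X,Y,Z,W=slot(layer,side)
    way=[('over',x,y,.08,ang+90),('dn',x,y,.006,ang+90),('GRIP+lift',x,y,.13,ang+90),('carry',X,Y,.13,W),('lower',X,Y,Z-.002,W),('RELEASE+up',X,Y,.15,W)]
    if after: way.append(('look',*after))
    legs(way)
E
python3 -c "
from h import *
job(.4175,.2305,-88.6,1,1,(.46,.22,.25,5))"
```

```text
over rows 3 d 0.0042 -0.0052 0.162 r 0.0 -0.0 0.022
over rows 3 d 0.004 -0.0053 0.162 r 0.0 -0.0 0.022
dn rows 2 d 0.0 0.0 0.0925 r 0.0 0.0 0.0
GRIP+lift rows 3 d 0.0 0.0 -0.155 r 0.0 0.0 0.0
carry rows 5 d -0.0889 0.0209 0.0 r 0.0 0.0 0.467
carry rows 5 d -0.0545 0.0733 0.0 r 0.0 0.0 0.467
lower rows 2 d 0.0 0.0 0.12 r 0.0 0.0 0.0
RELEASE+up rows 3 d 0.0 0.0 -0.145 r 0.0 0.0 0.0
look rows 5 d 0.0193 -0.0795 -0.0625 r 0.0 0.0 -0.488
look rows 5 d 0.0675 -0.0463 -0.0625 r 0.0 0.0 -0.488
```

```bash

python3 -m inch '[{"dx":0.004,"dy":-0.005,"dz":0.162,"rx":0,"ry":0,"rz":0.022},{"dx":0.008,"dy":-0.010,"dz":0.324,"rx":0,"ry":0,"rz":0.044},{"dx":0.008,"dy":-0.0105,"dz":0.324,"rx":0,"ry":0,"rz":0.044},{"dx":0.008,"dy":-0.0105,"dz":0.324,"rx":0,"ry":0,"rz":0.044},{"dx":0.008,"dy":-0.0105,"dz":0.324,"rx":0,"ry":0,"rz":0.044}]' 0.2 | head -2
python3 -c "
from h import *
p,R=tool();print(p,legs([('dn',.4175,.2305,.006,1.4)]) and '')"
```

```text
time: 2.75
tool_pos: [0.4176, 0.2301, 0.0878]
dn rows 2 d 0.0004 -0.0002 0.1023 r 0.001 -0.0 -0.0
[0.41760438 0.23011227 0.08782836]
```

```bash

python3 -m inch '[{"dx":0,"dy":0,"dz":0.05,"rx":0,"ry":0,"rz":0},{"dx":0,"dy":0,"dz":0.0925,"rx":0,"ry":0,"rz":0},{"dx":0,"dy":0,"dz":0.0925,"rx":0,"ry":0,"rz":0}]'
python3 -m inch '[{"dx":0,"dy":0,"dz":0,"rx":0,"ry":0,"rz":0},{"dx":0,"dy":0,"dz":0,"rx":0,"ry":0,"rz":0},{"dx":0,"dy":0,"dz":0,"rx":0,"ry":0,"rz":0},{"dx":0,"dy":0,"dz":0,"rx":0,"ry":0,"rz":0},{"dx":0,"dy":0,"dz":0,"rx":0,"ry":0,"rz":0}]' -1
```

```text
time: 3.05
tool_pos: [0.4131, 0.2284, 0.0102]
tool_rot: [-0.002, 0.699, 0.716, -0.005]
contact_force: [-1.1, -0.4, 0.4]
gripper_width: 0.602
grasp_force: 0.0
time: 3.55
tool_pos: [0.4201, 0.2309, 0.0184]
tool_rot: [0.001, 0.699, 0.715, 0.002]
contact_force: [-1.0, -0.7, 6.1]
gripper_width: 0.19
grasp_force: 58.9
```

```bash

python3 -m inch '[{"dx":0,"dy":0,"dz":0,"rx":0,"ry":0,"rz":0},{"dx":0,"dy":0,"dz":0,"rx":0,"ry":0,"rz":0}]'|sed -n '1,2p;4,6p'
python3 -m inch '[{"dx":0,"dy":0,"dz":-0.06,"rx":0,"ry":0,"rz":0},{"dx":0,"dy":0,"dz":-0.12,"rx":0,"ry":0,"rz":0},{"dx":0,"dy":0,"dz":-0.155,"rx":0,"ry":0,"rz":0},{"dx":0,"dy":0,"dz":-0.155,"rx":0,"ry":0,"rz":0},{"dx":0,"dy":0,"dz":-0.155,"rx":0,"ry":0,"rz":0}]'
python3 -c "
from h import *
s=state();print(s['tool_pos'],s['gripper_width'],s['grasp_force'])"
```

```text
time: 3.75
tool_pos: [0.4201, 0.2309, 0.0184]
contact_force: [-0.6, 0.5, 6.7]
gripper_width: 0.19
grasp_force: 58.9
time: 4.25
tool_pos: [0.4184, 0.2302, 0.1408]
tool_rot: [0.001, 0.699, 0.715, 0.001]
contact_force: [-0.4, -0.6, -0.8]
gripper_width: 0.187
grasp_force: 58.6
[0.41842741 0.23023489 0.14077015] 0.18688920069200946 58.626997573301196
```

```bash
python3 -c "
from h import *
cv2.imwrite('pics/w2.png',optics.grab_frame('wrist')[:,:,::-1])"
```

```text
(no output)
```

View pics/w2.png

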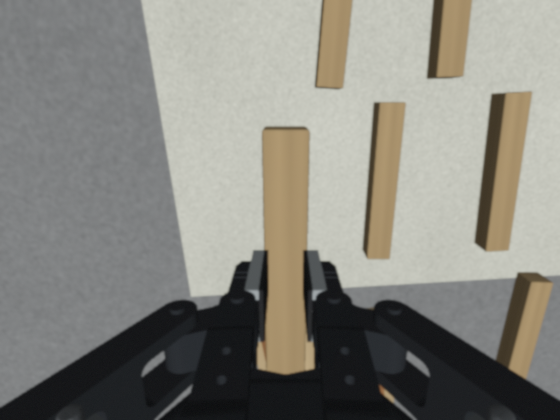

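The slat is held square, at the pad tips (fingertips at about (260,255) and (312,255)). The grasp is about 12 mm higher than planned because the descent lagged, so I'll lower to the matching height.

```bash
python3 - <<'E'
from h import *
X,Y,Z,W=slot(1,1); print(X,Y)
legs([('carry',X,Y,.13,W),('lower',X,Y,.046,W)])
E
```

```text
0.45445368854632123 0.08916202683536442
carry rows 5 d -0.0884 0.0211 0.0057 r -0.0 0.0 0.466
carry rows 5 d -0.0541 0.0731 0.0057 r -0.0 0.0 0.466
lower rows 2 d 0.0 0.0 0.105 r 0.0 0.0 0.0
```

```bash

python3 -m inch '[{"dx":-0.0884,"dy":0.0211,"dz":0.0057,"rx":0,"ry":0,"rz":0.466},{"dx":-0.0884,"dy":0.0211,"dz":0.0057,"rx":0,"ry":0,"rz":0.466},{"dx":-0.0884,"dy":0.0211,"dz":0.0057,"rx":0,"ry":0,"rz":0.466},{"dx":-0.0884,"dy":0.0211,"dz":0.0057,"rx":0,"ry":0,"rz":0.466},{"dx":-0.0884,"dy":0.0211,"dz":0.0057,"rx":0,"ry":0,"rz":0.466}]' |sed -n 2,3p
python3 -m inch '[{"dx":-0.0541,"dy":0.0731,"dz":0.0057,"rx":0,"ry":0,"rz":0.466},{"dx":-0.0541,"dy":0.0731,"dz":0.0057,"rx":0,"ry":0,"rz":0.466},{"dx":-0.0541,"dy":0.0731,"dz":0.0057,"rx":0,"ry":0,"rz":0.466},{"dx":-0.0541,"dy":0.0731,"dz":0.0057,"rx":0,"ry":0,"rz":0.466},{"dx":-0.0541,"dy":0.0731,"dz":0.0057,"rx":0,"ry":0,"rz":0.466}]' |sed -n 2,3p
python3 -m inch '[{"dx":0,"dy":0,"dz":0,"rx":0,"ry":0,"rz":0},{"dx":0,"dy":0,"dz":0,"rx":0,"ry":0,"rz":0}]' |sed -n 1,6p
python3 -c "
from h import *
X,Y,Z,W=slot(1,1);legs([('lower',X,Y,.046,W)])"
```

```text
tool_pos: [0.4349, 0.1591, 0.1323]
tool_rot: [-0.001, 0.903, 0.43, -0.002]
tool_pos: [0.4534, 0.0889, 0.1278]
tool_rot: [-0.0, 0.995, 0.095, -0.002]
time: 5.5
tool_pos: [0.4538, 0.0893, 0.1287]
tool_rot: [-0.0, 0.995, 0.099, -0.001]
contact_force: [0.9, -0.2, 0.5]
gripper_width: 0.184
grasp_force: 58.7
lower rows 2 d 0.001 0.0004 0.1033 r -0.0 0.002 0.002
```

```bash

python3 -m inch '[{"dx":0.001,"dy":0.0004,"dz":0.05,"rx":0,"ry":0,"rz":0},{"dx":0.001,"dy":0.0004,"dz":0.08,"rx":0,"ry":0,"rz":0},{"dx":0.001,"dy":0.0004,"dz":0.1,"rx":0,"ry":0,"rz":0},{"dx":0.001,"dy":0.0004,"dz":0.1035,"rx":0,"ry":0,"rz":0},{"dx":0.001,"dy":0.0004,"dz":0.1035,"rx":0,"ry":0,"rz":0}]' |sed -n 2,6p
python3 -m inch '[{"dx":0,"dy":0,"dz":0,"rx":0,"ry":0,"rz":0},{"dx":0,"dy":0,"dz":0,"rx":0,"ry":0,"rz":0},{"dx":0,"dy":0,"dz":0,"rx":0,"ry":0,"rz":0}]' 0.2 |sed -n 1,6p
python3 -m inch '[{"dx":0,"dy":0,"dz":-0.05,"rx":0,"ry":0,"rz":0},{"dx":0,"dy":0,"dz":-0.11,"rx":0,"ry":0,"rz":0},{"dx":0,"dy":0,"dz":-0.13,"rx":0,"ry":0,"rz":0},{"dx":0,"dy":0,"dz":-0.13,"rx":0,"ry":0,"rz":0}]' |sed -n 2,3p
python3 - <<'E'
from h import *
k=optics.camera_info('top');im=optics.grab_frame('top'); cv2.imwrite('pics/top1.png',im[:,:,::-1])
tops(im,k,.02,(10,70,100),(25,255,255),(90,170,300,300),100,'top')
job(.497,.2425,-89,1,-1)
E
```

```text
tool_pos: [0.4552, 0.0892, 0.0469]
tool_rot: [-0.0, 0.995, 0.098, -0.001]
contact_force: [-0.4, -0.1, 0.0]
gripper_width: 0.185
grasp_force: 58.8
time: 6.3
tool_pos: [0.4565, 0.0892, 0.0485]
tool_rot: [0.0, 0.995, 0.098, 0.001]
contact_force: [0.2, -0.8, 0.2]
gripper_width: 0.6
grasp_force: 0.0
tool_pos: [0.4584, 0.0893, 0.1561]
tool_rot: [0.0, 0.995, 0.098, 0.004]
[221 188  44   8] [649.  93.] 124 20 89.0
[166 206  45  10] [596. 251.] 127 19 -85.3
[117 229  45   9] [535. 390.] 126 18 -86.8
[235 229  53  49] [466.  42.] 129 129 -79.2
[169 241  40   8] [499. 249.] 111 18 -89.1
[120 258  45   7] [455. 381.] 125 17 88.8
over rows 5 d 0.0431 -0.0891 0.046 r 0.001 -0.001 -0.464
over rows 5 d 0.0902 -0.0406 0.046 r 0.001 -0.001 -0.464
dn rows 2 d 0.0 0.0 0.0925 r 0.0 0.0 0.0
GRIP+lift rows 3 d 0.0 0.0 -0.155 r 0.0 0.0 0.0
carry rows 5 d -0.1495 -0.0185 0.0 r 0.0 0.0 0.464
carry rows 5 d -0.1266 0.0817 0.0 r 0.0 0.0 0.464
lower rows 2 d 0.0 0.0 0.12 r 0.0 0.0 0.0
RELEASE+up rows 3 d 0.0 0.0 -0.145 r 0.0 0.0 0.0
```

```bash

python3 -m inch '[{"dx":0.0431,"dy":-0.0891,"dz":0.046,"rx":0,"ry":0,"rz":-0.464},{"dx":0.0431,"dy":-0.0891,"dz":0.046,"rx":0,"ry":0,"rz":-0.464},{"dx":0.0431,"dy":-0.0891,"dz":0.046,"rx":0,"ry":0,"rz":-0.464},{"dx":0.0431,"dy":-0.0891,"dz":0.046,"rx":0,"ry":0,"rz":-0.464},{"dx":0.0431,"dy":-0.0891,"dz":0.046,"rx":0,"ry":0,"rz":-0.464}]' |sed -n 2,3p
python3 -m inch '[{"dx":0.0902,"dy":-0.0406,"dz":0.046,"rx":0,"ry":0,"rz":-0.464},{"dx":0.0902,"dy":-0.0406,"dz":0.046,"rx":0,"ry":0,"rz":-0.464},{"dx":0.0902,"dy":-0.0406,"dz":0.046,"rx":0,"ry":0,"rz":-0.464},{"dx":0.0902,"dy":-0.0406,"dz":0.046,"rx":0,"ry":0,"rz":-0.464},{"dx":0.0902,"dy":-0.0406,"dz":0.046,"rx":0,"ry":0,"rz":-0.464}]' |sed -n 2,3p
python3 -m inch '[{"dx":0,"dy":0,"dz":0,"rx":0,"ry":0,"rz":0},{"dx":0,"dy":0,"dz":0,"rx":0,"ry":0,"rz":0}]' |sed -n 1,6p
python3 -c "
from h import *
legs([('dn',.4975,.2430,.006,1)]); k=optics.camera_info('wrist'); im=optics.grab_frame('wrist')
tops(im,k,.02,(10,70,100),(25,255,255),(150,0,560,420),400)"
```

```text
tool_pos: [0.4738, 0.1658, 0.1117]
tool_rot: [-0.001, 0.901, 0.434, -0.002]
tool_pos: [0.4938, 0.2421, 0.0748]
tool_rot: [-0.001, 0.699, 0.715, -0.002]
time: 7.95
tool_pos: [0.4946, 0.242, 0.0762]
tool_rot: [-0.001, 0.702, 0.712, -0.001]
contact_force: [-0.2, 0.2, -0.5]
gripper_width: 0.603
grasp_force: 0.0
dn rows 2 d 0.0013 0.0039 0.0877 r -0.002 0.001 -0.002
[190   0  37 102] [451. 342.] 51 19 87.9
[347   0  39  88] [535. 347.] 43 19 -86.9
[427 106  47 198] [595. 252.] 129 19 -85.3
[277 120  32 194] [498. 243.] 128 19 -88.9
```

```bash

python3 -m inch '[{"dx":0.001,"dy":0.004,"dz":0.04,"rx":0,"ry":0,"rz":0},{"dx":0.001,"dy":0.004,"dz":0.075,"rx":0,"ry":0,"rz":0},{"dx":0.001,"dy":0.004,"dz":0.0877,"rx":0,"ry":0,"rz":0},{"dx":0.001,"dy":0.004,"dz":0.0877,"rx":0,"ry":0,"rz":0}]'|sed -n 2,4p
python3 -m inch '[{"dx":0,"dy":0,"dz":0,"rx":0,"ry":0,"rz":0},{"dx":0,"dy":0,"dz":0,"rx":0,"ry":0,"rz":0},{"dx":0,"dy":0,"dz":0,"rx":0,"ry":0,"rz":0},{"dx":0,"dy":0,"dz":0,"rx":0,"ry":0,"rz":0},{"dx":0,"dy":0,"dz":0,"rx":0,"ry":0,"rz":0}]' -1
python3 -m inch '[{"dx":0,"dy":0,"dz":-0.06,"rx":0,"ry":0,"rz":0},{"dx":0,"dy":0,"dz":-0.12,"rx":0,"ry":0,"rz":0},{"dx":0,"dy":0,"dz":-0.155,"rx":0,"ry":0,"rz":0},{"dx":0,"dy":0,"dz":-0.155,"rx":0,"ry":0,"rz":0},{"dx":0,"dy":0,"dz":-0.155,"rx":0,"ry":0,"rz":0}]'
python3 -c "
from h import *
X,Y,Z,W=slot(1,-1);legs([('carry',X,Y,.13,W),('l',X,Y,Z,W)]);k=optics.camera_info('wrist'); im=optics.grab_frame('wrist')
tops(im,k,.13,(10,70,100),(25,255,255),(200,0,360,420),400)"
```

```text
tool_pos: [0.4971, 0.2425, 0.0056]
tool_rot: [-0.001, 0.701, 0.713, -0.002]
contact_force: [-0.4, 0.4, 0.9]
time: 8.9
tool_pos: [0.5005, 0.2437, 0.0098]
tool_rot: [0.001, 0.701, 0.713, 0.002]
contact_force: [-0.5, 0.0, 6.4]
gripper_width: 0.211
grasp_force: 62.3
time: 9.4
tool_pos: [0.499, 0.2433, 0.1323]
tool_rot: [0.0, 0.701, 0.713, 0.001]
contact_force: [-0.3, -0.3, -0.7]
gripper_width: 0.211
grasp_force: 61.5
carry rows 5 d -0.15 -0.0197 0.0013 r 0.0 -0.0 0.464
carry rows 5 d -0.1277 0.081 0.0014 r 0.0 -0.0 0.464
l rows 2 d 0.0 0.0 0.1175 r 0.0 0.0 0.0
[205   0  29 104] [471. 336.] 37 11 87.8
[326   0  30  92] [518. 339.] 33 11 -86.9
[254 133  56 241] [496. 243.] 125 28 -88.1
```

```bash

python3 -m inch '[{"dx":-0.15,"dy":-0.0197,"dz":0.0013,"rx":0,"ry":0,"rz":0.464},{"dx":-0.15,"dy":-0.0197,"dz":0.0013,"rx":0,"ry":0,"rz":0.464},{"dx":-0.15,"dy":-0.0197,"dz":0.0013,"rx":0,"ry":0,"rz":0.464},{"dx":-0.15,"dy":-0.0197,"dz":0.0013,"rx":0,"ry":0,"rz":0.464},{"dx":-0.15,"dy":-0.0197,"dz":0.0013,"rx":0,"ry":0,"rz":0.464}]' |sed -n 2,3p
python3 -m inch '[{"dx":-0.1277,"dy":0.081,"dz":0.0014,"rx":0,"ry":0,"rz":0.464},{"dx":-0.1277,"dy":0.081,"dz":0.0014,"rx":0,"ry":0,"rz":0.464},{"dx":-0.1277,"dy":0.081,"dz":0.0014,"rx":0,"ry":0,"rz":0.464},{"dx":-0.1277,"dy":0.081,"dz":0.0014,"rx":0,"ry":0,"rz":0.464},{"dx":-0.1277,"dy":0.081,"dz":0.0014,"rx":0,"ry":0,"rz":0.464}]' |sed -n 2,3p
python3 -m inch '[{"dx":0,"dy":0,"dz":0,"rx":0,"ry":0,"rz":0},{"dx":0,"dy":0,"dz":0,"rx":0,"ry":0,"rz":0}]' |sed -n 1,6p
python3 -c "
from h import *
X,Y,Z,W=slot(1,-1);legs([('lower',X,Y,.038,W)])"
```

```text
tool_pos: [0.4834, 0.1219, 0.1278]
tool_rot: [-0.001, 0.904, 0.428, -0.002]
tool_pos: [0.4696, 0.0021, 0.1268]
tool_rot: [-0.001, 0.996, 0.094, -0.002]
time: 10.65
tool_pos: [0.4703, 0.003, 0.1278]
tool_rot: [-0.0, 0.995, 0.099, -0.002]
contact_force: [-1.0, 0.2, -0.7]
gripper_width: 0.21
grasp_force: 61.5
lower rows 2 d 0.0018 0.0006 0.1122 r -0.001 0.002 0.002
```

```bash

python3 -m inch '[{"dx":0.0015,"dy":0.0004,"dz":0.05,"rx":0,"ry":0,"rz":0},{"dx":0.0015,"dy":0.0004,"dz":0.09,"rx":0,"ry":0,"rz":0},{"dx":0.0015,"dy":0.0004,"dz":0.108,"rx":0,"ry":0,"rz":0},{"dx":0.0015,"dy":0.0004,"dz":0.112,"rx":0,"ry":0,"rz":0},{"dx":0.0015,"dy":0.0004,"dz":0.112,"rx":0,"ry":0,"rz":0}]' |sed -n 2,6p
python3 -m inch '[{"dx":0,"dy":0,"dz":0,"rx":0,"ry":0,"rz":0},{"dx":0,"dy":0,"dz":0,"rx":0,"ry":0,"rz":0},{"dx":0,"dy":0,"dz":0,"rx":0,"ry":0,"rz":0}]' 0.2 |sed -n 2,6p
python3 -m inch '[{"dx":0,"dy":0,"dz":-0.06,"rx":0,"ry":0,"rz":0},{"dx":0,"dy":0,"dz":-0.12,"rx":0,"ry":0,"rz":0},{"dx":0,"dy":0,"dz":-0.15,"rx":0,"ry":0,"rz":0},{"dx":0,"dy":0,"dz":-0.15,"rx":0,"ry":0,"rz":0}]' |sed -n 2,3p
python3 - <<'E'
from h import *
legs([('over',.595,.2515,.08,4.7)])
E
```

```text
tool_pos: [0.4721, 0.003, 0.0393]
tool_rot: [-0.0, 0.995, 0.098, -0.001]
contact_force: [1.0, 0.1, 0.7]
gripper_width: 0.213
grasp_force: 61.5
tool_pos: [0.4736, 0.0026, 0.0412]
tool_rot: [0.0, 0.995, 0.098, 0.001]
contact_force: [-0.4, -0.1, -0.2]
gripper_width: 0.603
grasp_force: 0.0
tool_pos: [0.4761, 0.0022, 0.1661]
tool_rot: [0.001, 0.995, 0.098, 0.005]
over rows 5 d 0.1027 -0.1386 0.0543 r 0.004 -0.002 -0.486
over rows 5 d 0.1689 -0.0347 0.0544 r 0.004 -0.002 -0.486
```

```bash

python3 -m inch '[{"dx":0.1027,"dy":-0.1386,"dz":0.0543,"rx":0,"ry":0,"rz":-0.486},{"dx":0.1027,"dy":-0.1386,"dz":0.0543,"rx":0,"ry":0,"rz":-0.486},{"dx":0.1027,"dy":-0.1386,"dz":0.0543,"rx":0,"ry":0,"rz":-0.486},{"dx":0.1027,"dy":-0.1386,"dz":0.0543,"rx":0,"ry":0,"rz":-0.486},{"dx":0.1027,"dy":-0.1386,"dz":0.0543,"rx":0,"ry":0,"rz":-0.486}]' |sed -n 2,3p
python3 -m inch '[{"dx":0.1689,"dy":-0.0347,"dz":0.054,"rx":0,"ry":0,"rz":-0.486},{"dx":0.1689,"dy":-0.0347,"dz":0.054,"rx":0,"ry":0,"rz":-0.486},{"dx":0.1689,"dy":-0.0347,"dz":0.054,"rx":0,"ry":0,"rz":-0.486},{"dx":0.1689,"dy":-0.0347,"dz":0.054,"rx":0,"ry":0,"rz":-0.486},{"dx":0.1689,"dy":-0.0347,"dz":0.054,"rx":0,"ry":0,"rz":-0.486}]' |sed -n 2,3p
python3 -m inch '[{"dx":0,"dy":0,"dz":0,"rx":0,"ry":0,"rz":0},{"dx":0,"dy":0,"dz":0,"rx":0,"ry":0,"rz":0}]' |sed -n 1,6p
python3 -c "
from h import *
legs([('dn',.595,.252,.006,4.7)]); k=optics.camera_info('wrist'); im=optics.grab_frame('wrist')
tops(im,k,.02,(10,70,100),(25,255,255),(150,0,560,420),400)"
```

```text
tool_pos: [0.5305, 0.1286, 0.114]
tool_rot: [-0.001, 0.893, 0.45, -0.002]
tool_pos: [0.5896, 0.253, 0.0703]
tool_rot: [-0.001, 0.674, 0.738, -0.002]
time: 13.05
tool_pos: [0.5903, 0.2518, 0.0724]
tool_rot: [-0.0, 0.678, 0.735, -0.001]
contact_force: [0.8, -0.1, 0.6]
gripper_width: 0.599
grasp_force: 0.0
dn rows 2 d -0.0002 0.006 0.083 r -0.001 0.0 -0.001
[179   0  41  97] [536. 349.] 47 19 -86.7
[279 121  34 197] [595. 252.] 128 19 -85.3
```

```bash

python3 -m inch '[{"dx":0,"dy":0.006,"dz":0.04,"rx":0,"ry":0,"rz":0},{"dx":0,"dy":0.006,"dz":0.07,"rx":0,"ry":0,"rz":0},{"dx":0,"dy":0.006,"dz":0.083,"rx":0,"ry":0,"rz":0},{"dx":0,"dy":0.006,"dz":0.083,"rx":0,"ry":0,"rz":0}]'|sed -n 2,4p
python3 -m inch '[{"dx":0,"dy":0,"dz":0,"rx":0,"ry":0,"rz":0},{"dx":0,"dy":0,"dz":0,"rx":0,"ry":0,"rz":0},{"dx":0,"dy":0,"dz":0,"rx":0,"ry":0,"rz":0},{"dx":0,"dy":0,"dz":0,"rx":0,"ry":0,"rz":0},{"dx":0,"dy":0,"dz":0,"rx":0,"ry":0,"rz":0}]' -1
python3 -m inch '[{"dx":0,"dy":0,"dz":-0.06,"rx":0,"ry":0,"rz":0},{"dx":0,"dy":0,"dz":-0.12,"rx":0,"ry":0,"rz":0},{"dx":0,"dy":0,"dz":-0.16,"rx":0,"ry":0,"rz":0},{"dx":0,"dy":0,"dz":-0.16,"rx":0,"ry":0,"rz":0},{"dx":0,"dy":0,"dz":-0.16,"rx":0,"ry":0,"rz":0}]'|sed -n '2p;5,6p'
python3 -c "
from h import *
X,Y,Z,W=slot(2,1);legs([('carry',X,Y,.13,W)])"
```

```text
tool_pos: [0.594, 0.2517, 0.0049]
tool_rot: [-0.001, 0.678, 0.735, -0.002]
contact_force: [-0.3, 0.4, 0.2]
time: 14.0
tool_pos: [0.5972, 0.2529, 0.0091]
tool_rot: [0.001, 0.677, 0.736, 0.001]
contact_force: [0.2, -0.3, 5.8]
gripper_width: 0.211
grasp_force: 62.5
tool_pos: [0.596, 0.2526, 0.1358]
gripper_width: 0.212
grasp_force: 61.7
carry rows 5 d -0.2374 -0.1324 0.007 r 0.001 -0.0 -0.075
```

```bash

python3 -m inch '[{"dx":-0.2374,"dy":-0.1324,"dz":0.007,"rx":0,"ry":0,"rz":-0.075},{"dx":-0.2374,"dy":-0.1324,"dz":0.007,"rx":0,"ry":0,"rz":-0.075},{"dx":-0.2374,"dy":-0.1324,"dz":0.007,"rx":0,"ry":0,"rz":-0.075},{"dx":-0.2374,"dy":-0.1324,"dz":0.007,"rx":0,"ry":0,"rz":-0.075},{"dx":-0.2374,"dy":-0.1324,"dz":0.007,"rx":0,"ry":0,"rz":-0.075}]' |sed -n 2,3p
python3 -m inch '[{"dx":0,"dy":0,"dz":0,"rx":0,"ry":0,"rz":0},{"dx":0,"dy":0,"dz":0,"rx":0,"ry":0,"rz":0}]' |sed -n 1,6p
python3 -c "
from h import *
X,Y,Z,W=slot(2,1);legs([('lower',X,Y,.057,W)])"
```

```text
tool_pos: [0.502, 0.0516, 0.1257]
tool_rot: [-0.002, 0.636, 0.772, -0.002]
time: 15.2
tool_pos: [0.5048, 0.0545, 0.1275]
tool_rot: [-0.001, 0.635, 0.772, -0.001]
contact_force: [0.4, 0.2, 0.4]
gripper_width: 0.213
grasp_force: 61.7
lower rows 2 d -0.0004 0.0019 0.0881 r -0.002 -0.001 -0.001
```

```bash

python3 -m inch '[{"dx":0,"dy":0.001,"dz":0.04,"rx":0,"ry":0,"rz":0},{"dx":0,"dy":0.001,"dz":0.07,"rx":0,"ry":0,"rz":0},{"dx":0,"dy":0.001,"dz":0.085,"rx":0,"ry":0,"rz":0},{"dx":0,"dy":0.001,"dz":0.088,"rx":0,"ry":0,"rz":0},{"dx":0,"dy":0.001,"dz":0.088,"rx":0,"ry":0,"rz":0}]' |sed -n 2,6p
python3 -m inch '[{"dx":0,"dy":0,"dz":0,"rx":0,"ry":0,"rz":0},{"dx":0,"dy":0,"dz":0,"rx":0,"ry":0,"rz":0},{"dx":0,"dy":0,"dz":0,"rx":0,"ry":0,"rz":0}]' 0.2 |sed -n 2,6p
python3 -m inch '[{"dx":0,"dy":0,"dz":-0.06,"rx":0,"ry":0,"rz":0},{"dx":0,"dy":0,"dz":-0.12,"rx":0,"ry":0,"rz":0},{"dx":0,"dy":0,"dz":-0.12,"rx":0,"ry":0,"rz":0},{"dx":0,"dy":0,"dz":-0.12,"rx":0,"ry":0,"rz":0}]' |sed -n 2,3p
python3 - <<'E'
from h import *
legs([('over',.536,.386,.12,3)])
E
```

```text
tool_pos: [0.5068, 0.0551, 0.0588]
tool_rot: [-0.0, 0.634, 0.773, -0.0]
contact_force: [0.2, 0.4, 0.3]
gripper_width: 0.212
grasp_force: 61.7
tool_pos: [0.5075, 0.0545, 0.0601]
tool_rot: [0.001, 0.635, 0.773, 0.001]
contact_force: [-0.1, -0.1, -0.3]
gripper_width: 0.6
grasp_force: 0.0
tool_pos: [0.508, 0.0544, 0.1574]
tool_rot: [0.002, 0.635, 0.773, 0.001]
over rows 4 d 0.1999 0.0573 0.0234 r 0.002 0.0 0.048
over rows 4 d 0.2035 0.0429 0.0234 r 0.002 0.0 0.048
```

```bash

python3 -m inch '[{"dx":0.2,"dy":0.0573,"dz":0.0234,"rx":0,"ry":0,"rz":0.048},{"dx":0.2,"dy":0.0573,"dz":0.0234,"rx":0,"ry":0,"rz":0.048},{"dx":0.2,"dy":0.0573,"dz":0.0234,"rx":0,"ry":0,"rz":0.048},{"dx":0.2,"dy":0.0573,"dz":0.0234,"rx":0,"ry":0,"rz":0.048}]' |sed -n 2,3p
python3 -m inch '[{"dx":0.2035,"dy":0.0429,"dz":0.0234,"rx":0,"ry":0,"rz":0.048},{"dx":0.2035,"dy":0.0429,"dz":0.0234,"rx":0,"ry":0,"rz":0.048},{"dx":0.2035,"dy":0.0429,"dz":0.0234,"rx":0,"ry":0,"rz":0.048},{"dx":0.2035,"dy":0.0429,"dz":0.0234,"rx":0,"ry":0,"rz":0.048}]' |sed -n 2,3p
python3 -m inch '[{"dx":0,"dy":0,"dz":0,"rx":0,"ry":0,"rz":0},{"dx":0,"dy":0,"dz":0,"rx":0,"ry":0,"rz":0}]' |sed -n 1,6p
python3 -c "
from h import *
legs([('dn',.5355,.388,.006,3)]); k=optics.camera_info('wrist'); im=optics.grab_frame('wrist')
tops(im,k,.02,(10,70,100),(25,255,255),(100,0,560,420),400)"
```

```text
tool_pos: [0.5188, 0.2234, 0.1336]
tool_rot: [-0.001, 0.661, 0.75, -0.001]
tool_pos: [0.5332, 0.3888, 0.115]
tool_rot: [-0.001, 0.688, 0.726, -0.001]
time: 17.4
tool_pos: [0.5341, 0.3849, 0.1163]
tool_rot: [0.0, 0.689, 0.725, -0.001]
contact_force: [-0.2, 0.3, -0.3]
gripper_width: 0.598
grasp_force: 0.0
dn rows 3 d 0.004 0.0022 0.1378 r -0.001 0.001 -0.001
[272 109  28 168] [533. 391.] 127 19 -86.9
[162 116  28 168] [453. 381.] 129 19 87.8
```

```bash

python3 -m inch '[{"dx":0.007,"dy":-0.001,"dz":0.06,"rx":0,"ry":0,"rz":0},{"dx":0.007,"dy":-0.001,"dz":0.11,"rx":0,"ry":0,"rz":0},{"dx":0.007,"dy":-0.001,"dz":0.132,"rx":0,"ry":0,"rz":0},{"dx":0.007,"dy":-0.001,"dz":0.1378,"rx":0,"ry":0,"rz":0},{"dx":0.007,"dy":-0.001,"dz":0.1378,"rx":0,"ry":0,"rz":0}]'|sed -n 2,4p
python3 -m inch '[{"dx":0,"dy":0,"dz":0,"rx":0,"ry":0,"rz":0},{"dx":0,"dy":0,"dz":0,"rx":0,"ry":0,"rz":0},{"dx":0,"dy":0,"dz":0,"rx":0,"ry":0,"rz":0},{"dx":0,"dy":0,"dz":0,"rx":0,"ry":0,"rz":0},{"dx":0,"dy":0,"dz":0,"rx":0,"ry":0,"rz":0}]' -1
python3 -m inch '[{"dx":0,"dy":0,"dz":-0.06,"rx":0,"ry":0,"rz":0},{"dx":0,"dy":0,"dz":-0.12,"rx":0,"ry":0,"rz":0},{"dx":0,"dy":0,"dz":-0.165,"rx":0,"ry":0,"rz":0},{"dx":0,"dy":0,"dz":-0.165,"rx":0,"ry":0,"rz":0},{"dx":0,"dy":0,"dz":-0.165,"rx":0,"ry":0,"rz":0}]'|sed -n '2p;5,6p'
python3 -c "
from h import *
X,Y,Z,W=slot(2,-1);legs([('carry',X,Y,.135,W)])"
```

```text
tool_pos: [0.534, 0.391, 0.0077]
tool_rot: [0.0, 0.689, 0.725, 0.0]
contact_force: [0.6, 1.5, 0.0]
time: 18.45
tool_pos: [0.5353, 0.3927, 0.0101]
tool_rot: [0.001, 0.689, 0.725, 0.002]
contact_force: [-0.5, 0.0, 6.5]
gripper_width: 0.211
grasp_force: 62.8
tool_pos: [0.534, 0.3922, 0.141]
gripper_width: 0.212
grasp_force: 62.0
carry rows 4 d -0.2178 -0.0828 0.0032 r 0.001 -0.0 -0.048
carry rows 4 d -0.2113 -0.0982 0.0035 r 0.001 -0.0 -0.048
```

```bash

python3 -m inch '[{"dx":-0.2178,"dy":-0.0828,"dz":0.003,"rx":0,"ry":0,"rz":-0.048},{"dx":-0.2178,"dy":-0.0828,"dz":0.003,"rx":0,"ry":0,"rz":-0.048},{"dx":-0.2178,"dy":-0.0828,"dz":0.003,"rx":0,"ry":0,"rz":-0.048},{"dx":-0.2178,"dy":-0.0828,"dz":0.003,"rx":0,"ry":0,"rz":-0.048}]' |sed -n 2,3p
python3 -m inch '[{"dx":-0.2113,"dy":-0.0982,"dz":0.0035,"rx":0,"ry":0,"rz":-0.048},{"dx":-0.2113,"dy":-0.0982,"dz":0.0035,"rx":0,"ry":0,"rz":-0.048},{"dx":-0.2113,"dy":-0.0982,"dz":0.0035,"rx":0,"ry":0,"rz":-0.048},{"dx":-0.2113,"dy":-0.0982,"dz":0.0035,"rx":0,"ry":0,"rz":-0.048}]' |sed -n 2,3p
python3 -m inch '[{"dx":0,"dy":0,"dz":0,"rx":0,"ry":0,"rz":0},{"dx":0,"dy":0,"dz":0,"rx":0,"ry":0,"rz":0}]' |sed -n 1,6p
python3 -c "
from h import *
X,Y,Z,W=slot(2,-1);legs([('lower',X,Y,.058,W)])"
```

```text
tool_pos: [0.4734, 0.2118, 0.1336]
tool_rot: [-0.001, 0.662, 0.749, -0.003]
tool_pos: [0.4164, 0.0351, 0.1314]
tool_rot: [-0.002, 0.635, 0.773, -0.001]
time: 19.95
tool_pos: [0.4179, 0.0366, 0.1322]
tool_rot: [-0.001, 0.636, 0.772, -0.001]
contact_force: [-0.1, 0.5, -0.7]
gripper_width: 0.209
grasp_force: 61.9
lower rows 2 d 0.0005 0.0028 0.0928 r -0.002 -0.001 -0.001
```

```bash

python3 -m inch '[{"dx":0.0005,"dy":0.001,"dz":0.04,"rx":0,"ry":0,"rz":0},{"dx":0.0005,"dy":0.001,"dz":0.07,"rx":0,"ry":0,"rz":0},{"dx":0.0005,"dy":0.001,"dz":0.089,"rx":0,"ry":0,"rz":0},{"dx":0.0005,"dy":0.001,"dz":0.093,"rx":0,"ry":0,"rz":0},{"dx":0.0005,"dy":0.001,"dz":0.093,"rx":0,"ry":0,"rz":0}]' |sed -n 2,6p
python3 -m inch '[{"dx":0,"dy":0,"dz":0,"rx":0,"ry":0,"rz":0},{"dx":0,"dy":0,"dz":0,"rx":0,"ry":0,"rz":0},{"dx":0,"dy":0,"dz":0,"rx":0,"ry":0,"rz":0}]' 0.2 |sed -n 2,6p
python3 -m inch '[{"dx":0,"dy":0,"dz":-0.06,"rx":0,"ry":0,"rz":0},{"dx":0,"dy":0,"dz":-0.12,"rx":0,"ry":0,"rz":0},{"dx":0,"dy":0,"dz":-0.12,"rx":0,"ry":0,"rz":0},{"dx":0,"dy":0,"dz":-0.12,"rx":0,"ry":0,"rz":0}]' |sed -n 2,3p
python3 - <<'E'
from h import *
legs([('over',.453,.381,.10,-2.2)])
E
```

```text
tool_pos: [0.4192, 0.0384, 0.0587]
tool_rot: [-0.001, 0.634, 0.773, -0.001]
contact_force: [-0.9, -0.5, 0.1]
gripper_width: 0.207
grasp_force: 61.9
tool_pos: [0.4206, 0.0375, 0.0607]
tool_rot: [0.001, 0.635, 0.773, 0.001]
contact_force: [-0.3, 0.3, 0.4]
gripper_width: 0.599
grasp_force: 0.0
tool_pos: [0.4212, 0.0373, 0.158]
tool_rot: [0.002, 0.635, 0.773, 0.001]
over rows 4 d 0.2069 0.061 0.0362 r 0.002 0.0 0.078
over rows 4 d 0.2126 0.0366 0.0362 r 0.002 0.0 0.078
```

```bash

python3 -m inch '[{"dx":0.2069,"dy":0.061,"dz":0.036,"rx":0,"ry":0,"rz":0.078},{"dx":0.2069,"dy":0.061,"dz":0.036,"rx":0,"ry":0,"rz":0.078},{"dx":0.2069,"dy":0.061,"dz":0.036,"rx":0,"ry":0,"rz":0.078},{"dx":0.2069,"dy":0.061,"dz":0.036,"rx":0,"ry":0,"rz":0.078}]' |sed -n 2,3p
python3 -m inch '[{"dx":0.2126,"dy":0.0366,"dz":0.036,"rx":0,"ry":0,"rz":0.078},{"dx":0.2126,"dy":0.0366,"dz":0.036,"rx":0,"ry":0,"rz":0.078},{"dx":0.2126,"dy":0.0366,"dz":0.036,"rx":0,"ry":0,"rz":0.078},{"dx":0.2126,"dy":0.0366,"dz":0.036,"rx":0,"ry":0,"rz":0.078}]' |sed -n 2,3p
python3 -m inch '[{"dx":0,"dy":0,"dz":0,"rx":0,"ry":0,"rz":0},{"dx":0,"dy":0,"dz":0,"rx":0,"ry":0,"rz":0}]' |sed -n 1,6p
python3 -c "
from h import *
legs([('dn',.453,.381,.006,-2.2)]); k=optics.camera_info('wrist'); im=optics.grab_frame('wrist')
tops(im,k,.02,(10,70,100),(25,255,255),(100,0,560,420),400)"
```

```text
tool_pos: [0.4338, 0.2116, 0.1243]
tool_rot: [-0.001, 0.678, 0.735, -0.001]
tool_pos: [0.4497, 0.3835, 0.095]
tool_rot: [-0.001, 0.72, 0.694, -0.002]
time: 22.15
tool_pos: [0.4502, 0.3805, 0.096]
tool_rot: [-0.0, 0.72, 0.694, -0.002]
contact_force: [-0.6, -0.0, -0.8]
gripper_width: 0.598
grasp_force: 0.0
dn rows 2 d 0.001 0.0038 0.1125 r -0.002 0.002 0.001
[275 117  30 180] [452. 382.] 128 19 87.6
```

```bash

python3 -m inch '[{"dx":0.001,"dy":0.001,"dz":0.05,"rx":0,"ry":0,"rz":0},{"dx":0.001,"dy":0.001,"dz":0.09,"rx":0,"ry":0,"rz":0},{"dx":0.001,"dy":0.001,"dz":0.109,"rx":0,"ry":0,"rz":0},{"dx":0.001,"dy":0.001,"dz":0.1125,"rx":0,"ry":0,"rz":0},{"dx":0.001,"dy":0.001,"dz":0.1125,"rx":0,"ry":0,"rz":0}]'|sed -n 2,4p
python3 -m inch '[{"dx":0,"dy":0,"dz":0,"rx":0,"ry":0,"rz":0},{"dx":0,"dy":0,"dz":0,"rx":0,"ry":0,"rz":0},{"dx":0,"dy":0,"dz":0,"rx":0,"ry":0,"rz":0},{"dx":0,"dy":0,"dz":0,"rx":0,"ry":0,"rz":0},{"dx":0,"dy":0,"dz":0,"rx":0,"ry":0,"rz":0}]' -1
python3 -m inch '[{"dx":0,"dy":0,"dz":-0.06,"rx":0,"ry":0,"rz":0},{"dx":0,"dy":0,"dz":-0.12,"rx":0,"ry":0,"rz":0},{"dx":0,"dy":0,"dz":-0.18,"rx":0,"ry":0,"rz":0},{"dx":0,"dy":0,"dz":-0.18,"rx":0,"ry":0,"rz":0},{"dx":0,"dy":0,"dz":-0.18,"rx":0,"ry":0,"rz":0}]'|sed -n '2p;5,6p'
python3 -c "
from h import *
X,Y,Z,W=slot(3,1);legs([('carry',X,Y,.155,W)])"
```

```text
tool_pos: [0.4526, 0.3814, 0.0085]
tool_rot: [0.0, 0.721, 0.693, 0.0]
contact_force: [0.9, 0.0, 0.9]
time: 23.2
tool_pos: [0.4537, 0.3828, 0.0103]
tool_rot: [0.0, 0.721, 0.693, 0.002]
contact_force: [-0.1, -1.6, 7.6]
gripper_width: 0.209
grasp_force: 62.4
tool_pos: [0.4531, 0.3826, 0.1542]
gripper_width: 0.209
grasp_force: 61.6
carry rows 5 d -0.1832 0.0079 -0.0009 r 0.0 -0.001 0.446
carry rows 5 d -0.1389 0.1198 -0.0006 r 0.0 -0.001 0.446
```

```bash

python3 -m inch '[{"dx":-0.1832,"dy":0.0079,"dz":0,"rx":0,"ry":0,"rz":0.446},{"dx":-0.1832,"dy":0.0079,"dz":0,"rx":0,"ry":0,"rz":0.446},{"dx":-0.1832,"dy":0.0079,"dz":0,"rx":0,"ry":0,"rz":0.446},{"dx":-0.1832,"dy":0.0079,"dz":0,"rx":0,"ry":0,"rz":0.446},{"dx":-0.1832,"dy":0.0079,"dz":0,"rx":0,"ry":0,"rz":0.446}]' |sed -n 2,3p
python3 -m inch '[{"dx":-0.1389,"dy":0.1198,"dz":0,"rx":0,"ry":0,"rz":0.446},{"dx":-0.1389,"dy":0.1198,"dz":0,"rx":0,"ry":0,"rz":0.446},{"dx":-0.1389,"dy":0.1198,"dz":0,"rx":0,"ry":0,"rz":0.446},{"dx":-0.1389,"dy":0.1198,"dz":0,"rx":0,"ry":0,"rz":0.446},{"dx":-0.1389,"dy":0.1198,"dz":0,"rx":0,"ry":0,"rz":0.446}]' |sed -n 2,3p
python3 -m inch '[{"dx":0,"dy":0,"dz":0,"rx":0,"ry":0,"rz":0},{"dx":0,"dy":0,"dz":0,"rx":0,"ry":0,"rz":0}]' |sed -n 1,6p
python3 -c "
from h import *
X,Y,Z,W=slot(3,1);legs([('lower',X,Y,.078,W)])"
```

```text
tool_pos: [0.4515, 0.2333, 0.1493]
tool_rot: [-0.0, 0.91, 0.415, -0.002]
tool_pos: [0.452, 0.0868, 0.1495]
tool_rot: [-0.0, 0.996, 0.093, -0.002]
time: 24.9
tool_pos: [0.4525, 0.0885, 0.1503]
tool_rot: [-0.0, 0.995, 0.098, -0.002]
contact_force: [0.6, 0.0, -1.1]
gripper_width: 0.211
grasp_force: 61.6
lower rows 2 d 0.0029 -0.0003 0.0904 r -0.0 0.002 0.0
```

```bash

python3 -m inch '[{"dx":0.001,"dy":0,"dz":0.04,"rx":0,"ry":0,"rz":0},{"dx":0.001,"dy":0,"dz":0.07,"rx":0,"ry":0,"rz":0},{"dx":0.001,"dy":0,"dz":0.087,"rx":0,"ry":0,"rz":0},{"dx":0.001,"dy":0,"dz":0.0905,"rx":0,"ry":0,"rz":0},{"dx":0.001,"dy":0,"dz":0.0905,"rx":0,"ry":0,"rz":0}]' |sed -n 2,6p
python3 -m inch '[{"dx":0,"dy":0,"dz":0,"rx":0,"ry":0,"rz":0},{"dx":0,"dy":0,"dz":0,"rx":0,"ry":0,"rz":0},{"dx":0,"dy":0,"dz":0,"rx":0,"ry":0,"rz":0}]' 0.2 |sed -n 2,6p
python3 -m inch '[{"dx":0,"dy":0,"dz":-0.06,"rx":0,"ry":0,"rz":0},{"dx":0,"dy":0,"dz":-0.12,"rx":0,"ry":0,"rz":0},{"dx":0,"dy":0,"dz":-0.12,"rx":0,"ry":0,"rz":0},{"dx":0,"dy":0,"dz":-0.12,"rx":0,"ry":0,"rz":0}]' |sed -n 2,3p
python3 - <<'E'
from h import *
legs([('over',.648,.095,.10,-1)])
k=optics.camera_info('top');im=optics.grab_frame('top'); cv2.imwrite('pics/top2.png',im[:,:,::-1])
tops(im,k,.02,(10,70,100),(25,255,255),(90,170,300,300),100,'top')
E
```

```text
tool_pos: [0.4542, 0.0888, 0.0794]
tool_rot: [-0.0, 0.995, 0.097, -0.0]
contact_force: [-0.2, -0.4, 0.0]
gripper_width: 0.211
grasp_force: 61.5
tool_pos: [0.4552, 0.0886, 0.0808]
tool_rot: [0.0, 0.995, 0.097, 0.001]
contact_force: [0.1, 0.0, 0.5]
gripper_width: 0.599
grasp_force: 0.0
tool_pos: [0.4556, 0.0887, 0.178]
tool_rot: [0.0, 0.995, 0.097, 0.002]
over rows 5 d 0.1185 0.0193 0.0494 r 0.001 -0.001 -0.453
over rows 5 d 0.0801 0.0896 0.0491 r 0.001 -0.001 -0.453
[221 188  44   8] [649.  93.] 124 20 89.0
[233 229  55  49] [464.  45.] 137 131 -79.4
```

View pics/top2.png

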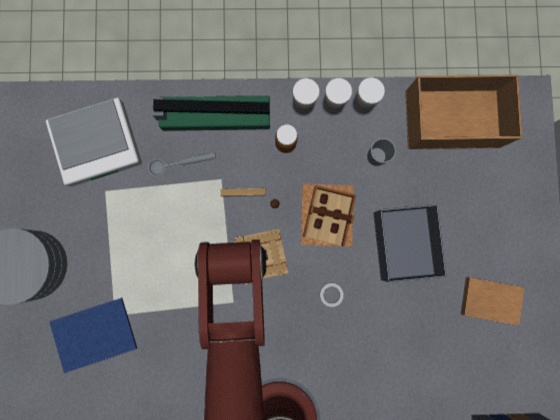

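The paper is clear and the stack is partly hidden under the arm. The last slat is unmoved at (243,192), and the stamp is at (275,203).

```bash

python3 -m inch '[{"dx":0.1185,"dy":0.0193,"dz":0.049,"rx":0,"ry":0,"rz":-0.453},{"dx":0.1185,"dy":0.0193,"dz":0.049,"rx":0,"ry":0,"rz":-0.453},{"dx":0.1185,"dy":0.0193,"dz":0.049,"rx":0,"ry":0,"rz":-0.453},{"dx":0.1185,"dy":0.0193,"dz":0.049,"rx":0,"ry":0,"rz":-0.453},{"dx":0.1185,"dy":0.0193,"dz":0.049,"rx":0,"ry":0,"rz":-0.453}]' |sed -n 2,3p
python3 -m inch '[{"dx":0.0801,"dy":0.0896,"dz":0.049,"rx":0,"ry":0,"rz":-0.453},{"dx":0.0801,"dy":0.0896,"dz":0.049,"rx":0,"ry":0,"rz":-0.453},{"dx":0.0801,"dy":0.0896,"dz":0.049,"rx":0,"ry":0,"rz":-0.453},{"dx":0.0801,"dy":0.0896,"dz":0.049,"rx":0,"ry":0,"rz":-0.453},{"dx":0.0801,"dy":0.0896,"dz":0.049,"rx":0,"ry":0,"rz":-0.453}]' |sed -n 2,3p
python3 -m inch '[{"dx":0,"dy":0,"dz":0,"rx":0,"ry":0,"rz":0},{"dx":0,"dy":0,"dz":0,"rx":0,"ry":0,"rz":0}]' |sed -n 1,6p
python3 -c "
from h import *
legs([('dn',.648,.095,.006,-1)]); k=optics.camera_info('wrist'); im=optics.grab_frame('wrist')
tops(im,k,.02,(10,70,100),(25,255,255),(100,0,560,420),400)"
```

```text
tool_pos: [0.5488, 0.0916, 0.1328]
tool_rot: [-0.001, 0.905, 0.425, -0.003]
tool_pos: [0.6448, 0.0948, 0.0933]
tool_rot: [-0.002, 0.712, 0.702, -0.002]
time: 27.35
tool_pos: [0.6453, 0.0949, 0.0955]
tool_rot: [-0.001, 0.714, 0.7, -0.001]
contact_force: [-0.4, -0.5, 0.2]
gripper_width: 0.6
grasp_force: 0.0
dn rows 2 d 0.0003 0.0037 0.1119 r -0.002 0.0 -0.001
[273 121  31 179] [647.  94.] 128 19 -89.7
[100 184  50 133] [526.  67.] 103 14 -78.9
[100 268  16  47] [513.  37.] 39 11 79.8
[119 391  47  29] [521. -67.] 49 22 30.8
```

```bash

python3 -m inch '[{"dx":-0.001,"dy":0.001,"dz":0.05,"rx":0,"ry":0,"rz":-0.01},{"dx":-0.001,"dy":0.001,"dz":0.09,"rx":0,"ry":0,"rz":-0.01},{"dx":-0.001,"dy":0.001,"dz":0.109,"rx":0,"ry":0,"rz":-0.01},{"dx":-0.001,"dy":0.001,"dz":0.1125,"rx":0,"ry":0,"rz":-0.01},{"dx":-0.001,"dy":0.001,"dz":0.1125,"rx":0,"ry":0,"rz":-0.01}]'|sed -n 2,4p
python3 -m inch '[{"dx":0,"dy":0,"dz":0,"rx":0,"ry":0,"rz":0},{"dx":0,"dy":0,"dz":0,"rx":0,"ry":0,"rz":0},{"dx":0,"dy":0,"dz":0,"rx":0,"ry":0,"rz":0},{"dx":0,"dy":0,"dz":0,"rx":0,"ry":0,"rz":0},{"dx":0,"dy":0,"dz":0,"rx":0,"ry":0,"rz":0}]' -1
python3 -m inch '[{"dx":0,"dy":0,"dz":-0.06,"rx":0,"ry":0,"rz":0},{"dx":0,"dy":0,"dz":-0.12,"rx":0,"ry":0,"rz":0},{"dx":0,"dy":0,"dz":-0.18,"rx":0,"ry":0,"rz":0},{"dx":0,"dy":0,"dz":-0.18,"rx":0,"ry":0,"rz":0},{"dx":0,"dy":0,"dz":-0.18,"rx":0,"ry":0,"rz":0}]'|sed -n '2p;5,6p'
python3 -c "
from h import *
X,Y,Z,W=slot(3,-1);legs([('carry',X,Y,.155,W)])"
```

```text
tool_pos: [0.6474, 0.0941, 0.0076]
tool_rot: [0.0, 0.708, 0.706, 0.0]
contact_force: [0.2, -0.7, 0.7]
time: 28.4
tool_pos: [0.649, 0.0942, 0.0096]
tool_rot: [0.001, 0.708, 0.706, 0.001]
contact_force: [0.1, -0.4, 6.9]
gripper_width: 0.211
grasp_force: 62.9
tool_pos: [0.6482, 0.0941, 0.1536]
gripper_width: 0.207
grasp_force: 62.1
carry rows 5 d -0.0573 -0.1103 -0.0013 r 0.001 -0.001 0.458
carry rows 5 d -0.1143 -0.049 -0.0011 r 0.001 -0.001 0.458
```

```bash

python3 -m inch '[{"dx":-0.0573,"dy":-0.1103,"dz":0,"rx":0,"ry":0,"rz":0.458},{"dx":-0.0573,"dy":-0.1103,"dz":0,"rx":0,"ry":0,"rz":0.458},{"dx":-0.0573,"dy":-0.1103,"dz":0,"rx":0,"ry":0,"rz":0.458},{"dx":-0.0573,"dy":-0.1103,"dz":0,"rx":0,"ry":0,"rz":0.458},{"dx":-0.0573,"dy":-0.1103,"dz":0,"rx":0,"ry":0,"rz":0.458}]' |sed -n 2,3p
python3 -m inch '[{"dx":-0.1143,"dy":-0.049,"dz":0,"rx":0,"ry":0,"rz":0.458},{"dx":-0.1143,"dy":-0.049,"dz":0,"rx":0,"ry":0,"rz":0.458},{"dx":-0.1143,"dy":-0.049,"dz":0,"rx":0,"ry":0,"rz":0.458},{"dx":-0.1143,"dy":-0.049,"dz":0,"rx":0,"ry":0,"rz":0.458},{"dx":-0.1143,"dy":-0.049,"dz":0,"rx":0,"ry":0,"rz":0.458}]' |sed -n 2,3p
python3 -m inch '[{"dx":0,"dy":0,"dz":0,"rx":0,"ry":0,"rz":0},{"dx":0,"dy":0,"dz":0,"rx":0,"ry":0,"rz":0}]' |sed -n 1,6p
python3 -c "
from h import *
X,Y,Z,W=slot(3,-1);legs([('lower',X,Y,.078,W)])"
```

```text
tool_pos: [0.5566, 0.0483, 0.1483]
tool_rot: [-0.001, 0.906, 0.424, -0.002]
tool_pos: [0.4684, 0.0029, 0.1485]
tool_rot: [-0.001, 0.996, 0.094, -0.002]
time: 30.1
tool_pos: [0.4694, 0.003, 0.1495]
tool_rot: [-0.0, 0.995, 0.098, -0.002]
contact_force: [-0.2, -0.2, -0.4]
gripper_width: 0.214
grasp_force: 62.1
lower rows 2 d 0.0029 0.0008 0.0894 r -0.001 0.002 0.0
```

```bash

python3 -m inch '[{"dx":0.001,"dy":0.0005,"dz":0.04,"rx":0,"ry":0,"rz":0},{"dx":0.001,"dy":0.0005,"dz":0.07,"rx":0,"ry":0,"rz":0},{"dx":0.001,"dy":0.0005,"dz":0.086,"rx":0,"ry":0,"rz":0},{"dx":0.001,"dy":0.0005,"dz":0.0895,"rx":0,"ry":0,"rz":0},{"dx":0.001,"dy":0.0005,"dz":0.0895,"rx":0,"ry":0,"rz":0}]' |sed -n 2,6p
python3 -m inch '[{"dx":0,"dy":0,"dz":0,"rx":0,"ry":0,"rz":0},{"dx":0,"dy":0,"dz":0,"rx":0,"ry":0,"rz":0},{"dx":0,"dy":0,"dz":0,"rx":0,"ry":0,"rz":0}]' 0.2 |sed -n 2,6p
python3 -m inch '[{"dx":0,"dy":0,"dz":-0.06,"rx":0,"ry":0,"rz":0},{"dx":0,"dy":0,"dz":-0.12,"rx":0,"ry":0,"rz":0},{"dx":0,"dy":0,"dz":-0.18,"rx":0,"ry":0,"rz":0},{"dx":0,"dy":0,"dz":-0.2,"rx":0,"ry":0,"rz":0}]' |sed -n 2,3p
python3 - <<'E'
from h import *
legs([('over',.53,-.08,.32,-13)])
E
```

```text
tool_pos: [0.4712, 0.0026, 0.0795]
tool_rot: [-0.0, 0.995, 0.097, -0.0]
contact_force: [0.4, -0.3, 0.5]
gripper_width: 0.207
grasp_force: 62.1
tool_pos: [0.4721, 0.0025, 0.0808]
tool_rot: [0.0, 0.995, 0.097, 0.001]
contact_force: [0.2, -0.4, 1.0]
gripper_width: 0.601
grasp_force: 0.0
tool_pos: [0.4739, 0.0022, 0.2469]
tool_rot: [0.001, 0.995, 0.097, 0.005]
over rows 4 d 0.025 0.0574 -0.0452 r 0.003 -0.002 -0.383
over rows 4 d -0.0103 0.0615 -0.0455 r 0.003 -0.002 -0.383
```

```bash

python3 -m inch '[{"dx":0.025,"dy":0.0574,"dz":-0.045,"rx":0,"ry":0,"rz":-0.383},{"dx":0.025,"dy":0.0574,"dz":-0.045,"rx":0,"ry":0,"rz":-0.383},{"dx":0.025,"dy":0.0574,"dz":-0.045,"rx":0,"ry":0,"rz":-0.383},{"dx":0.025,"dy":0.0574,"dz":-0.045,"rx":0,"ry":0,"rz":-0.383}]' |sed -n 2,3p
python3 -m inch '[{"dx":-0.0103,"dy":0.0615,"dz":-0.045,"rx":0,"ry":0,"rz":-0.383},{"dx":-0.0103,"dy":0.0615,"dz":-0.045,"rx":0,"ry":0,"rz":-0.383},{"dx":-0.0103,"dy":0.0615,"dz":-0.045,"rx":0,"ry":0,"rz":-0.383},{"dx":-0.0103,"dy":0.0615,"dz":-0.045,"rx":0,"ry":0,"rz":-0.383}]' 0.3|sed -n 2,3p
python3 -m inch '[{"dx":0,"dy":0,"dz":0,"rx":0,"ry":0,"rz":0},{"dx":0,"dy":0,"dz":0,"rx":0,"ry":0,"rz":0}]' |sed -n 1,6p
python3 -c "
from h import *
look('w3',[('bin',.09),('tray',.04),('mat',.003)])
optics.grab_frame('top');im=optics.grab_frame('top'); cv2.imwrite('pics/top3.png',im[:,:,::-1][150:330,200:480].repeat(2,0).repeat(2,1))"
```

```text
tool_pos: [0.5, -0.0391, 0.276]
tool_rot: [0.0, 0.926, 0.377, 0.0]
tool_pos: [0.5283, -0.0802, 0.3118]
tool_rot: [0.0, 0.781, 0.624, 0.0]
time: 32.3
tool_pos: [0.5279, -0.0796, 0.3114]
tool_rot: [-0.0, 0.784, 0.621, -0.0]
contact_force: [0.6, 0.4, 0.2]
gripper_width: 0.647
grasp_force: 0.0
bin 0.63 [290. 332. 139.  88.] [ 488. -282.] 182 132 -16.4
mat 0.75 [332. 200. 138. 123.] [ 579. -152.] 180 150 -2.8
```

View pics/w3.png

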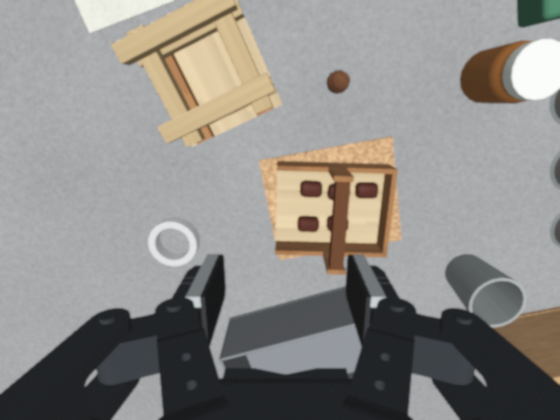

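View pics/top3.png

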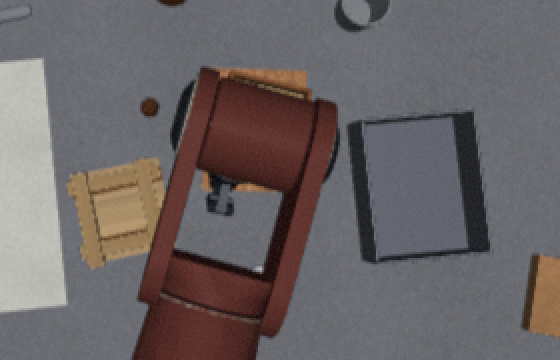

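The wrist view shows an alternating three-layer stack that looks right, and seeds in the tray at (311,188), (308,224), (335,190), (337,222) and (366,190). The bar runs (342,175) to (337,270). In the 2x top crop the bin rim corners are (362,122), (472,112), (489,250) and (376,262).

```bash
python3 - <<'E'
from h import *
k=optics.camera_info('wrist'); im=cv2.imread('pics/w3.png')[:,:,::-1].copy()
h=cv2.cvtColor(im,cv2.COLOR_RGB2HSV)
for u,v in [(340,220),(341,185),(338,255),(355,165),(300,248),(335,190)]: print(u,v,h[v,u])
e=w('wrist',[(334,180),(347,180),(331,262),(345,262)],.093,k); print('bar corners',e.round(3).tolist())
f=w('wrist',[(277,164),(397,167),(276,250),(386,256)],.043,k); print('wall tops',f.round(3).tolist())
c=np.array([(362,122),(472,112),(489,250),(376,262)])/2+[200,150]
b=w('top',c,.09); print('bin',b.round(3).tolist(),b.mean(0).round(3))
E
```

```text
340 220 [ 11 135 117]
341 185 [ 11 134 118]
338 255 [ 11 136 116]
355 165 [ 14 130 108]
300 248 [ 14 131  97]
335 190 [ 11 137  84]
bar corners [[0.578, -0.099, 0.093], [0.592, -0.103, 0.093], [0.556, -0.196, 0.093], [0.572, -0.2, 0.093]]
wall tops [[0.518, -0.077, 0.043], [0.661, -0.114, 0.043], [0.49, -0.189, 0.043], [0.631, -0.23, 0.043]]
bin [[0.579, -0.291, 0.09], [0.59, -0.444, 0.09], [0.401, -0.458, 0.09], [0.388, -0.302, 0.09]] [ 0.49  -0.374  0.09 ]
```

```bash
python3 - <<'E'
from h import *
legs([('over',.5745,-.151,.15,-14)])
E
```

```text
over rows 4 d -0.0738 0.0768 0.202 r 0.0 0.0 0.011
```

```bash

python3 -m inch '[{"dx":-0.0738,"dy":0.0768,"dz":0.05,"rx":0,"ry":0,"rz":0.011},{"dx":-0.0738,"dy":0.0768,"dz":0.1,"rx":0,"ry":0,"rz":0.011},{"dx":-0.0738,"dy":0.0768,"dz":0.202,"rx":0,"ry":0,"rz":0.011},{"dx":-0.0738,"dy":0.0768,"dz":0.202,"rx":0,"ry":0,"rz":0.011},{"dx":-0.0738,"dy":0.0768,"dz":0.202,"rx":0,"ry":0,"rz":0.011}]' 0.2|sed -n 2,3p
python3 -m inch '[{"dx":0,"dy":0,"dz":0,"rx":0,"ry":0,"rz":0},{"dx":0,"dy":0,"dz":0,"rx":0,"ry":0,"rz":0}]' |sed -n 1,6p
python3 -c "
from h import *
legs([('dn',.5745,-.151,.068,-14)]); look('w4',[])"
```

```text
tool_pos: [0.5694, -0.1495, 0.1409]
tool_rot: [-0.007, 0.788, 0.615, -0.004]
time: 33.3
tool_pos: [0.5765, -0.1515, 0.154]
tool_rot: [0.002, 0.788, 0.616, 0.001]
contact_force: [0.1, 0.3, 1.6]
gripper_width: 0.599
grasp_force: 0.0
dn rows 2 d 0.0001 -0.0032 0.1075 r 0.004 0.001 0.0
```

View pics/w4.png

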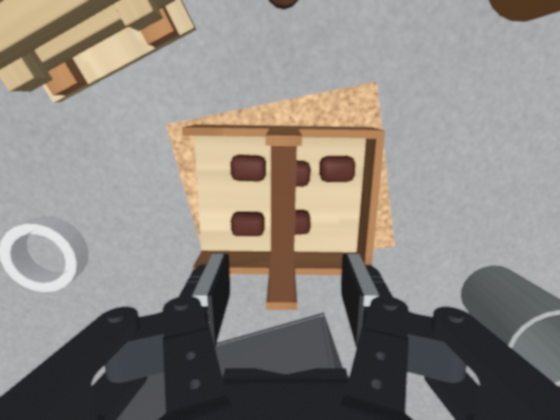

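The bar is at u about 283, v 138 to 305, centred between the fingers and square with the tool.

```bash

python3 -m inch '[{"dx":0,"dy":-0.002,"dz":0.05,"rx":0,"ry":0,"rz":0},{"dx":0,"dy":-0.002,"dz":0.085,"rx":0,"ry":0,"rz":0},{"dx":0,"dy":-0.002,"dz":0.104,"rx":0,"ry":0,"rz":0},{"dx":0,"dy":-0.002,"dz":0.107,"rx":0,"ry":0,"rz":0},{"dx":0,"dy":-0.002,"dz":0.107,"rx":0,"ry":0,"rz":0}]'|sed -n 2,4p
python3 -m inch '[{"dx":0,"dy":0,"dz":0,"rx":0,"ry":0,"rz":0},{"dx":0,"dy":0,"dz":0,"rx":0,"ry":0,"rz":0},{"dx":0,"dy":0,"dz":0,"rx":0,"ry":0,"rz":0},{"dx":0,"dy":0,"dz":0,"rx":0,"ry":0,"rz":0},{"dx":0,"dy":0,"dz":0,"rx":0,"ry":0,"rz":0}]' -1
python3 -m inch '[{"dx":0,"dy":0,"dz":-0.02,"rx":0,"ry":0,"rz":0},{"dx":0,"dy":0,"dz":-0.05,"rx":0,"ry":0,"rz":0},{"dx":0,"dy":0,"dz":-0.09,"rx":0,"ry":0,"rz":0},{"dx":0,"dy":0,"dz":-0.13,"rx":0,"ry":0,"rz":0},{"dx":0,"dy":0,"dz":-0.17,"rx":0,"ry":0,"rz":0}]'
python3 - <<'E'
from h import *
p,R=tool(); print(R.as_matrix().round(2).tolist())
a=np.radians(-14); back=np.array([np.cos(a),np.sin(a),0])
# bin: front edge over bin centre +30mm in back dir; pre-pour pose level then tilt
c=np.array([.49,-.374,0]); bar=c+back*(.03-.033)+[0,0,.215]
print('bar',bar)
lvl=np.array([bar[0],bar[1],.24]); 
s=legs([('carry',*lvl,-14)])
zt=lambda t:(lambda y0:None)
T0=s[1]; print('tool y',T0.as_matrix()[:,1])
for t in (20,40,60):
    ax=np.array([np.cos(np.radians(76)),np.sin(np.radians(76)),0]) # horizontal along bar
    T=Ro.from_rotvec(-ax*np.radians(t))*T0
    z=T.as_matrix()[:,2]; P=bar+[0,0,.025*(1-t/60)]+z*.015
    print(t,'toolz',z.round(2),'P',P.round(3)); s=legs([('tilt%d'%t,P,T)],s)
E
```

```text
tool_pos: [0.5741, -0.151, 0.0662]
tool_rot: [0.001, 0.788, 0.616, 0.001]
contact_force: [0.1, -0.0, 0.1]
time: 34.35
tool_pos: [0.5744, -0.1512, 0.0664]
tool_rot: [0.001, 0.788, 0.616, 0.001]
contact_force: [0.3, -0.1, 5.4]
gripper_width: 0.176
grasp_force: 60.0
time: 34.85
tool_pos: [0.5721, -0.1503, 0.2012]
tool_rot: [-0.001, 0.788, 0.616, -0.001]
contact_force: [-0.3, 0.6, -2.0]
gripper_width: 0.174
grasp_force: 58.8
[[0.24, 0.97, -0.0], [0.97, -0.24, 0.0], [0.0, -0.0, -1.0]]
bar [ 0.48708911 -0.37327423  0.215     ]
carry rows 5 d -0.2961 -0.0358 -0.0486 r -0.001 -0.0 0.0
tool y [ 0.97029573 -0.2419219   0.        ]
20 toolz [ 0.33 -0.08 -0.94] P [ 0.492 -0.375  0.218]
tilt20 rows 3 d -0.0 0.0064 0.028 r -0.233 0.0 0.0
40 toolz [ 0.62 -0.16 -0.77] P [ 0.496 -0.376  0.212]
tilt40 rows 3 d -0.0 0.0029 0.0087 r -0.233 0.0 -0.0
60 toolz [ 0.84 -0.21 -0.5 ] P [ 0.5   -0.376  0.208]
tilt60 rows 3 d 0.0 -0.0003 0.0068 r -0.233 0.0 0.0
```

```bash

python3 -m inch '[{"dx":-0.012,"dy":-0.002,"dz":-0.003,"rx":0,"ry":0,"rz":0},{"dx":-0.042,"dy":-0.005,"dz":-0.008,"rx":0,"ry":0,"rz":0},{"dx":-0.08,"dy":-0.010,"dz":-0.015,"rx":0,"ry":0,"rz":0},{"dx":-0.115,"dy":-0.014,"dz":-0.02,"rx":0,"ry":0,"rz":0},{"dx":-0.15,"dy":-0.018,"dz":-0.025,"rx":0,"ry":0,"rz":0}]'|sed -n '2p;4p'
python3 -m inch '[{"dx":-0.037,"dy":-0.005,"dz":-0.006,"rx":0,"ry":0,"rz":0},{"dx":-0.074,"dy":-0.009,"dz":-0.012,"rx":0,"ry":0,"rz":0},{"dx":-0.107,"dy":-0.013,"dz":-0.018,"rx":0,"ry":0,"rz":0},{"dx":-0.134,"dy":-0.016,"dz":-0.022,"rx":0,"ry":0,"rz":0},{"dx":-0.146,"dy":-0.018,"dz":-0.024,"rx":0,"ry":0,"rz":0}]'|sed -n '2p;4p'
python3 -m inch '[{"dx":0,"dy":0,"dz":0,"rx":0,"ry":0,"rz":0},{"dx":0,"dy":0,"dz":0,"rx":0,"ry":0,"rz":0}]' |sed -n 1,6p
python3 -c "
from h import *
k=optics.camera_info('wrist'); im=optics.grab_frame('side'); cv2.imwrite('pics/s5.png',im[:,:,::-1])"
```

```text
tool_pos: [0.5281, -0.2645, 0.218]
contact_force: [-0.4, -0.7, -3.2]
tool_pos: [0.4859, -0.375, 0.2375]
contact_force: [-0.1, 0.6, -3.4]
time: 36.05
tool_pos: [0.4875, -0.3727, 0.2383]
tool_rot: [-0.001, 0.788, 0.616, 0.0]
contact_force: [-0.3, -0.1, -3.7]
gripper_width: 0.171
grasp_force: 58.8
```

View pics/s5.png

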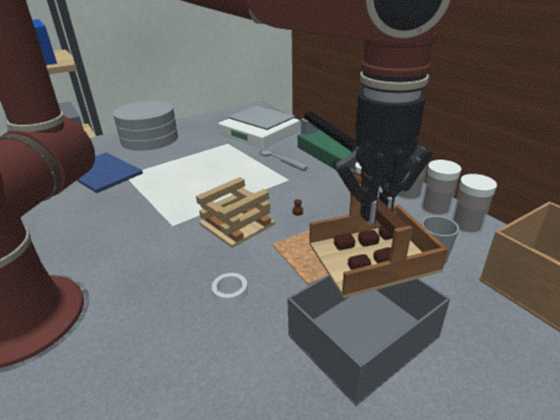

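The tray is level over the bin, with all the seeds in it at around (365,240). Now I'll tip it.

```bash

python3 -m inch '[{"dx":0,"dy":0.002,"dz":0.009,"rx":-0.07,"ry":0,"rz":0},{"dx":0,"dy":0.004,"dz":0.018,"rx":-0.15,"ry":0,"rz":0},{"dx":0,"dy":0.0064,"dz":0.026,"rx":-0.233,"ry":0,"rz":0},{"dx":0,"dy":0.0064,"dz":0.026,"rx":-0.233,"ry":0,"rz":0}]'|sed -n '2,4p'
python3 -m inch '[{"dx":0,"dy":0.001,"dz":0.003,"rx":-0.08,"ry":0,"rz":0},{"dx":0,"dy":0.002,"dz":0.006,"rx":-0.16,"ry":0,"rz":0},{"dx":0,"dy":0.003,"dz":0.009,"rx":-0.233,"ry":0,"rz":0},{"dx":0,"dy":0.003,"dz":0.009,"rx":-0.233,"ry":0,"rz":0}]'|sed -n '2,4p'
python3 -m inch '[{"dx":0,"dy":0,"dz":0.002,"rx":-0.08,"ry":0,"rz":0},{"dx":0,"dy":0,"dz":0.004,"rx":-0.16,"ry":0,"rz":0},{"dx":0,"dy":0,"dz":0.006,"rx":-0.233,"ry":0,"rz":0},{"dx":0,"dy":0,"dz":0.006,"rx":-0.27,"ry":0,"rz":0},{"dx":0,"dy":0,"dz":0.006,"rx":-0.27,"ry":0,"rz":0}]'|sed -n '1,6p'
python3 -m inch '[{"dx":0,"dy":0,"dz":0,"rx":0,"ry":0,"rz":0},{"dx":0,"dy":0,"dz":0,"rx":0,"ry":0,"rz":0},{"dx":0,"dy":0,"dz":0,"rx":0,"ry":0,"rz":0},{"dx":0,"dy":0,"dz":0,"rx":0,"ry":0,"rz":0},{"dx":0,"dy":0,"dz":0,"rx":0,"ry":0,"rz":0}]' |sed -n 1,6p
python3 -c "
from h import *
im=optics.grab_frame('side'); a=im[180:400,250:480]; b=optics.grab_frame('top')[150:320,320:480]
cv2.imwrite('pics/s6.png',np.hstack([cv2.resize(a,(440,420)),cv2.resize(b,(340,420))])[:,:,::-1])"
```

```text
tool_pos: [0.4898, -0.3712, 0.2139]
tool_rot: [0.133, 0.777, 0.607, 0.107]
contact_force: [-0.2, 0.4, -3.6]
tool_pos: [0.4959, -0.3737, 0.2095]
tool_rot: [0.266, 0.741, 0.579, 0.211]
contact_force: [-0.8, 0.6, -4.1]
time: 37.4
tool_pos: [0.5009, -0.3758, 0.2081]
tool_rot: [0.411, 0.671, 0.526, 0.323]
contact_force: [-0.8, -0.2, -3.3]
gripper_width: 0.178
grasp_force: 59.7
time: 37.9
tool_pos: [0.5006, -0.3767, 0.2096]
tool_rot: [0.413, 0.671, 0.525, 0.323]
contact_force: [-0.2, 0.2, -3.9]
gripper_width: 0.179
grasp_force: 59.7
```

View pics/s6.png

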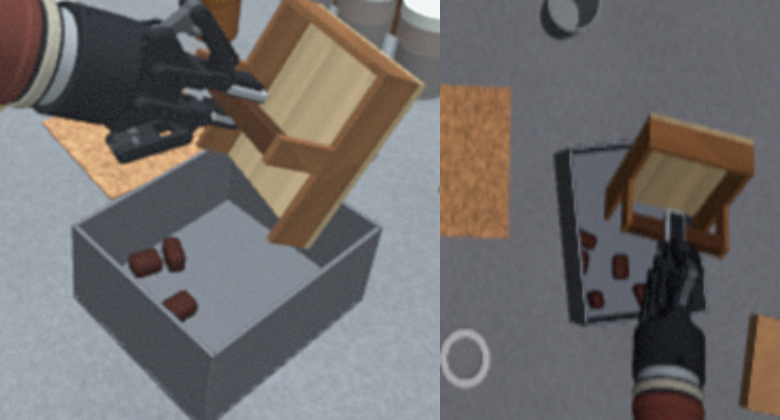

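The seeds lie in the bin and the visible tray floor is empty. I'll level it out and return.

```bash
python3 -c "
from h import *
s=legs([('level',.487,-.373,.25,-14)]); legs([('carry',.577,-.152,.2,-14)],s)"
```

```text
level rows 4 d 0.0002 0.0188 -0.0192 r 0.368 -0.0 0.0
level rows 4 d 0.0002 0.0059 -0.0262 r 0.368 -0.0 0.0
carry rows 5 d 0.2953 0.0423 0.0625 r 0.0 0.0 0.0
```

```bash

python3 -m inch '[{"dx":0,"dy":0.005,"dz":-0.008,"rx":0.09,"ry":0,"rz":0},{"dx":0,"dy":0.010,"dz":-0.015,"rx":0.18,"ry":0,"rz":0},{"dx":0,"dy":0.0188,"dz":-0.0192,"rx":0.27,"ry":0,"rz":0},{"dx":0,"dy":0.0188,"dz":-0.0192,"rx":0.368,"ry":0,"rz":0},{"dx":0,"dy":0.0188,"dz":-0.0192,"rx":0.368,"ry":0,"rz":0}]'|sed -n '2,4p'
python3 -m inch '[{"dx":0,"dy":0.002,"dz":-0.007,"rx":0.09,"ry":0,"rz":0},{"dx":0,"dy":0.004,"dz":-0.014,"rx":0.18,"ry":0,"rz":0},{"dx":0,"dy":0.0059,"dz":-0.02,"rx":0.27,"ry":0,"rz":0},{"dx":0,"dy":0.0059,"dz":-0.0262,"rx":0.368,"ry":0,"rz":0},{"dx":0,"dy":0.0059,"dz":-0.0262,"rx":0.368,"ry":0,"rz":0}]'|sed -n '2,4p'
python3 -m inch '[{"dx":0.012,"dy":0.002,"dz":0.003,"rx":0,"ry":0,"rz":0},{"dx":0.042,"dy":0.006,"dz":0.009,"rx":0,"ry":0,"rz":0},{"dx":0.08,"dy":0.012,"dz":0.017,"rx":0,"ry":0,"rz":0},{"dx":0.115,"dy":0.017,"dz":0.024,"rx":0,"ry":0,"rz":0},{"dx":0.15,"dy":0.021,"dz":0.031,"rx":0,"ry":0,"rz":0}]'|sed -n '2p;4p'
python3 -m inch '[{"dx":0.037,"dy":0.005,"dz":0.008,"rx":0,"ry":0,"rz":0},{"dx":0.074,"dy":0.010,"dz":0.016,"rx":0,"ry":0,"rz":0},{"dx":0.107,"dy":0.015,"dz":0.023,"rx":0,"ry":0,"rz":0},{"dx":0.134,"dy":0.019,"dz":0.03,"rx":0,"ry":0,"rz":0},{"dx":0.146,"dy":0.021,"dz":0.031,"rx":0,"ry":0,"rz":0}]'|sed -n '2p;4p'
python3 -m inch '[{"dx":0,"dy":0,"dz":0,"rx":0,"ry":0,"rz":0},{"dx":0,"dy":0,"dz":0,"rx":0,"ry":0,"rz":0}]' |sed -n 1,6p
python3 -c "
from h import *
legs([('lower',.577,-.152,.068,-14)])
b=optics.grab_frame('top')[150:320,300:480]
cv2.imwrite('pics/s7.png',cv2.resize(b,(540,510))[:,:,::-1])"
```

```text
tool_pos: [0.4958, -0.3763, 0.2343]
tool_rot: [0.217, 0.757, 0.593, 0.167]
contact_force: [0.8, 0.1, -1.3]
tool_pos: [0.4895, -0.3737, 0.2501]
tool_rot: [0.0, 0.787, 0.616, 0.0]
contact_force: [-0.1, -0.0, -2.3]
tool_pos: [0.5314, -0.2589, 0.2242]
contact_force: [0.2, 1.2, -2.7]
tool_pos: [0.5754, -0.1491, 0.1988]
contact_force: [-0.1, -0.9, -3.2]
time: 40.2
tool_pos: [0.5762, -0.1521, 0.2005]
tool_rot: [0.0, 0.788, 0.616, 0.0]
contact_force: [-0.9, -0.1, -1.9]
gripper_width: 0.177
grasp_force: 59.6
lower rows 3 d 0.0004 0.0008 0.1657 r 0.001 0.0 -0.0
```

View pics/s7.png

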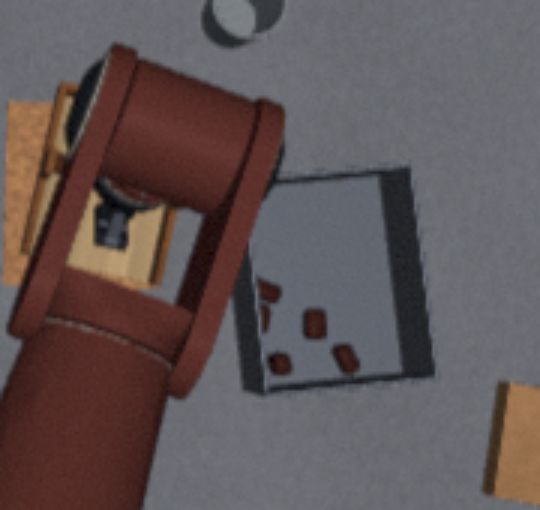

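Five seeds show in the bin, at (268,290), (265,318), (315,323), (280,363) and (346,358). Next I set the tray down and back off.

```bash

python3 -m inch '[{"dx":0,"dy":0.001,"dz":0.04,"rx":0,"ry":0,"rz":0},{"dx":0,"dy":0.001,"dz":0.08,"rx":0,"ry":0,"rz":0},{"dx":0,"dy":0.001,"dz":0.12,"rx":0,"ry":0,"rz":0},{"dx":0,"dy":0.001,"dz":0.148,"rx":0,"ry":0,"rz":0},{"dx":0,"dy":0.001,"dz":0.16,"rx":0,"ry":0,"rz":0}]'|sed -n '2,4p'
python3 -m inch '[{"dx":0,"dy":0,"dz":0.0065,"rx":0,"ry":0,"rz":0},{"dx":0,"dy":0,"dz":0.0065,"rx":0,"ry":0,"rz":0},{"dx":0,"dy":0,"dz":0.0065,"rx":0,"ry":0,"rz":0}]'|sed -n '2,4p'
python3 -m inch '[{"dx":0,"dy":0,"dz":0,"rx":0,"ry":0,"rz":0},{"dx":0,"dy":0,"dz":0,"rx":0,"ry":0,"rz":0},{"dx":0,"dy":0,"dz":0,"rx":0,"ry":0,"rz":0},{"dx":0,"dy":0,"dz":0,"rx":0,"ry":0,"rz":0}]' 0.2|sed -n '1,6p'
python3 -m inch '[{"dx":0,"dy":0,"dz":-0.04,"rx":0,"ry":0,"rz":0},{"dx":0,"dy":0,"dz":-0.1,"rx":0,"ry":0,"rz":0},{"dx":0,"dy":0,"dz":-0.16,"rx":0,"ry":0,"rz":0},{"dx":0,"dy":0,"dz":-0.22,"rx":0,"ry":0,"rz":0},{"dx":0,"dy":0,"dz":-0.28,"rx":0,"ry":0,"rz":0}]'|sed -n '2,4p'
python3 -m inch '[{"dx":0.06,"dy":-0.08,"dz":0,"rx":0,"ry":0,"rz":0},{"dx":0.1,"dy":-0.16,"dz":0,"rx":0,"ry":0,"rz":0},{"dx":0.1,"dy":-0.16,"dz":0,"rx":0,"ry":0,"rz":0},{"dx":0.1,"dy":-0.16,"dz":0,"rx":0,"ry":0,"rz":0}]'|sed -n '1,4p'
python3 -c "
from h import *
a=optics.grab_frame('wrist'); b=optics.grab_frame('top')[100:330,180:480];c=optics.grab_frame('side')[130:400,170:500]
cv2.imwrite('pics/f.png',np.vstack([cv2.resize(a,(400,300)),cv2.resize(b,(400,300))])[:,:,::-1]); cv2.imwrite('pics/f.png',np.hstack([cv2.imread('pics/f.png'),cv2.resize(c,(400,600))[:,:,::-1]]))"
```

```text
tool_pos: [0.5755, -0.1522, 0.0694]
tool_rot: [-0.002, 0.788, 0.615, -0.001]
contact_force: [-0.3, -0.7, -2.7]
tool_pos: [0.5787, -0.1525, 0.0688]
tool_rot: [0.001, 0.788, 0.616, 0.001]
contact_force: [-0.2, 1.5, -1.9]
time: 41.45
tool_pos: [0.5779, -0.1519, 0.0677]
tool_rot: [0.001, 0.788, 0.616, 0.0]
contact_force: [0.2, 0.5, 0.5]
gripper_width: 0.598
grasp_force: 0.0
tool_pos: [0.5772, -0.1516, 0.2932]
tool_rot: [0.0, 0.788, 0.616, 0.0]
contact_force: [0.7, -0.3, 0.9]
time: 42.35
tool_pos: [0.4695, -0.0402, 0.2908]
tool_rot: [-0.0, 0.787, 0.617, 0.0]
contact_force: [-0.1, 0.7, 0.2]
```

View pics/f.png

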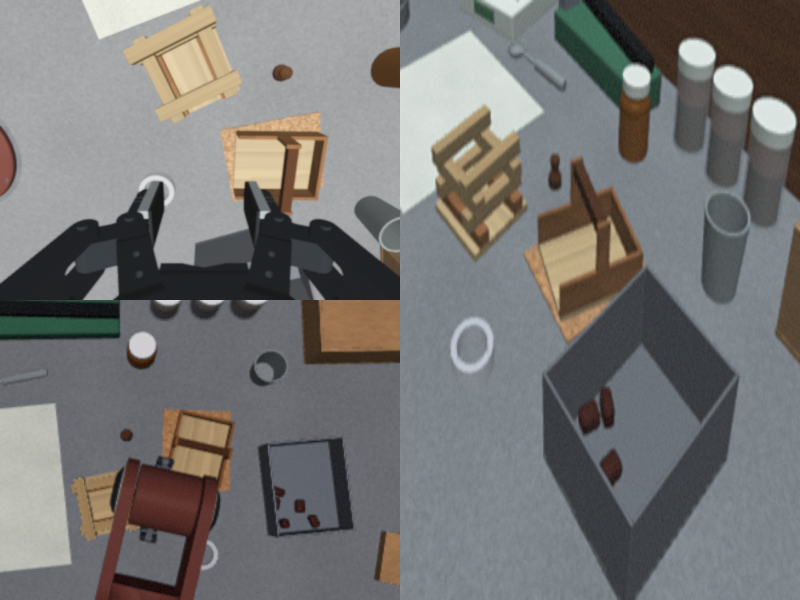

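The tray is empty and upright on the mat, five seeds are in the bin, and the stack stands as a square three-layer crib. One numeric check of the top layer, then I hand in.

```bash
python3 -c "
from h import *
k=optics.camera_info('wrist'); im=optics.grab_frame('wrist')
p=w('wrist',[(p[0]*1.4,p[1]*1.4) for p in [(131,41),(211,13),(162,117),(239,87)]],.086,k); print(p.round(3).tolist())
print(p[:2].mean(0)-np.r_[slot(3,1)[:2],0.086],p[2:].mean(0)-np.r_[slot(3,-1)[:2],.086])
from plant import ticket; print(ticket.job_done())"
```

```text
[[0.406, 0.091, 0.086], [0.517, 0.098, 0.086], [0.417, -0.017, 0.086], [0.534, -0.002, 0.086]]
[ 7.17891517e-03  5.27826419e-03 -5.55111512e-17] [ 3.64784551e-03 -1.22466442e-02 -2.77555756e-17]
the job is handed in; nothing more can be done
None
```

The job is handed in, with no verdict returned: all six slats are stacked in three crossed layers, the five seeds I could see are in the bin, and the empty tray is upright on its mat. One weak point: my last pixel check put one top slat about 12 mm off its slot centre, at the ±12 mm sideways limit. That check was hand-read off a reduced picture, and the gripper readings at release showed about 1 mm.

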